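# Close and lock the slitter's blade guard

### The arm

A 7-joint arm with a two-finger parallel gripper is mounted at the origin on the work surface. World frame = base frame: x ahead of the robot, y to its left, z up, the work surface at z = 0. Lengths are in m, angles in rad, forces in N, time in s.
With the tool pointing down it reaches from about 0.425 to 1.025 m from the base axis. Payload 9.4 kg.
Tool frame: the origin (TCP) lies midway between the tips of the shut fingers; the grasp point (between the pads) lies arm.grip_depth behind it (arm.grip_depth is the distance from the TCP to the grasp point, in m); z points along the fingers, y is the line along which they close (so a half turn about z gives the same grasp; the last joint's range is limited). The gripper opens to 93 mm and grips with 3 to 60 N. Pads are 15 mm wide; open, the fingers measure 128 mm over their backs; the gripper's body (75 mm by 188 mm) begins 65 mm behind the grasp point.
Start: joints at [-1.32, 0.599, -0.003, 1.599, 0.002, 0.943, -0.08], TCP at [0.233, 0.686, 0.184] pointing down, gripper open.
Joint ranges: [-2.57, 2.57], [-0.35, 1.97], [-1.29, 1.29], [0.11, 2.56], [-1.05, 4.19], [0.11, 1.86], [-2.63, 2.63]. Speed limits (rad/s): [2.22, 2.22, 3.01, 3.01, 3.14, 3.14, 3.14].

### API

Orientations are given as a rotation vector (axis times angle).
In Python, from plant import arm gives the robot as it stands. The module is installed in compiled form; this text tells all that it offers.
- The arm moves only by the tool carry_out, never from a script. Its arguments are lists of equal length, an entry for each row: "travel": the shift along the world's x, y, z in m, a list of three; "rot": the turn, a rotation vector about the world's x, y, z in rad, a list of three. A call has 1 to 12 rows; each row is the pose to reach, as a shift and turn from the pose commanded when the call began; what a row does not reach only later rows make up. A row lasts 1/12 s, in which the tool goes at most 41.7 mm and 7.16 degrees, less where a joint would pass 70% of its speed; a pose out of reach is approached as far as the arm can. A call with a gripper value outside its range is refused whole. "claw" is the opening, from -1 (shut) to 1 (fully open), set as the call begins (left out, the last holds). The fingers move at their own pace and stop on an object; the grip force is fixed at half the most. Time passes only in rows, so rows that repeat a pose let the fingers close. It gives the time, the measured TCP pose, the force, the opening and the grip force at its end, in the units of the state.
- arm.sense(): the state, without advancing time (a new reading comes with each control period).
- arm.camera(name): name is "scene" or "top" or "wrist"; returns a dict with "frame" (384x512x3 uint8, red, green, blue), "camera_matrix" (3x3 intrinsics, pixels), "D" ([k1, k2, p1, p2, k3] as OpenCV has them; the pictures are not rectified), "rvec" (rotation vector, rad) and "tvec" (3), from world to camera coordinates, as OpenCV has them. Camera axes: x right, y down, z forward; pixel columns grow to the right and rows downward; lengths in m; the calibration is good to about 2 mm. A picture is of the moment at which its call begins. There is no depth.
- arm.sign_off(): hands the job in; it is judged then, once.
The state is a dict: "time": time; "qpos": joint angles; "joint_velocities": joint speeds; "joint_efforts": joint torques, N m; "eef_pos": TCP position; "tcp_rot": TCP orientation; "ft_force": force on the tool from outside, world axes, zero at the start; "ft_torque": the same for the moment, N m; "gripper_width": opening from 0.0 (shut) to 1.0 (fully open); "grasp_force": force on a finger pad.
Only numpy, scipy, OpenCV 4.12 (cv2) and the standard library are available. Lean on these libraries where they do the work, as an engineer would, in place of code of your own. Each camera call takes 0.05 s, during which the arm holds its last target. There are 200 camera calls.

### The job

Push the blade guard's open door shut until it clicks home on its catch and sits flush. Then take the key from its holder, turn the slotted screw on the door's sloped flange clockwise as far as it goes, and stand the key back in its holder. Leave the oil bottle, tape roll and cardboard core where they are.

Things in the scene. Friction and masses are not known exactly. Their poses are not given: they have to be found in the camera images.
- guard: fixed grey sheet-metal blade guard housing on the bench, 161 deep (x) x 210 wide (y) x 192 high mm, a round steel blade inside. Origin: middle of the lower front edge, at bench level; its x axis points into the housing (away from the front), y to the hinge side, z up. The front is upright to 150 mm, then a shoulder slopes up and back at 35 degrees from level for 75 mm.
- guard_door (a joint): door angle, rad: 0 = shut flush on the catch; grows as it opens towards the robot (to 1.4). Bare aluminium, 5 mm thick, 190 wide, 6 to 148 mm above the bench, a 76 mm flange on top sloping 35 degrees up and back. Seen from above it closes counter-clockwise. The sprung catch bites over the last 0.09 rad, needs about 8 N at the free edge to pass 0.035 rad, then pulls the door shut.
- door_hinge (a point): point on the door's vertical hinge line (the housing's +y front edge), 125 mm above the bench. Axes turn with the door: -x out of its outer face, -y along the door to its free edge, z up.
- door_face (a point): point on the door's outer face, 150 mm from the hinge line and 125 mm above the bench, a good place to push; axes as door_hinge. A lip along the door's free edge stands 14 mm out.
- lock_screw (a joint): turn of the captive screw in rad; grows clockwise as seen from outside looking at its head; stops at 0 and 1.25 (locked). Friction holds it, about 0.07 Nm.
- screw_head (a point): centre of the top of the screw's round steel head (26 mm across, standing 12 mm proud of the flange), 38 mm up the flange and 145 mm from the hinge line. z points out of the head along the screw's axis (35 degrees from vertical, leaning to the front), x along the slot. The slot runs right across, 7 mm wide, 8 mm deep; axes turn with the screw.
- key: loose screw key, 120 g, standing upright in the holder. Origin on its axis at the underside of its collar; z up along the handle. Collar: disc of 38 mm diameter, 6 mm thick. Above it a black grip 28 (x) x 18 (y) x 52 mm, its top 58 mm above the origin. Below it a 10 mm round shank and a flat blade 18 (x) x 4.5 (y) x 13 mm, ending 46 mm below the origin. It goes into the slot either way round.
- key_tip (a point): middle of the blade's lower end on the key's axis; axes as the key.
- holder: fixed grey block 70 x 70 x 60 mm with a 25 mm square hole right through from the top; origin at the middle of its underside. The key hangs in the hole with its collar resting on the top.
- holder_top (a point): centre of the hole's mouth on the holder's top, 60 mm above the bench; the key's origin lies here when it is in place.
- oil: bystander: white oil bottle, 56 mm across, 130 high; origin at the middle of its underside.
- tape_roll: bystander: white tape roll lying flat, 100 mm across, 48 high; origin at the middle of its underside.
- core: bystander: short cardboard core standing on end, 90 mm across, 70 high; origin at the middle of its underside.
There are look-alikes about, which are no part of the job. What is shaped like the holder but orange is not meant.

How it is judged:
On the way, in this order (a step that is already met when the one before it is completed fails the run):
1. the door is shut on its catch (value of joint guard_door below 0.015 rad), for 0.3 s.
2. the screw has been turned to its stop with the key in its slot, the door still shut (value of joint guard_door below 0.015 rad and value of joint lock_screw above 1.08 rad and distance between key_tip and screw_head below 0.015 m), for 0.1 s.
At the end, for the whole second after the job is handed in: the door is shut on its catch (within 0.015 rad), the screw is turned at least 1.08 rad of its 1.25, and the key stands at rest upright (within 0.12 rad) in its holder, its collar within 10 mm of the middle of the holder's top; the bystanders were left alone (value of joint guard_door below 0.015 rad and value of joint lock_screw above 1.08 rad and distance between key and holder_top below 0.01 m and angle between key's own z axis and vertical below 0.12 rad and linear speed of key below 0.02 m/s); the robot touches nothing.
It fails at once if the oil bottle is moved more than 30 mm or knocked over (distance of oil from where it was at the start of the episode above 0.03 m or angle between oil's own z axis and vertical above 0.5 rad).
It fails at once if the tape roll is moved more than 30 mm or knocked over (distance of tape_roll from where it was at the start of the episode above 0.03 m or angle between tape_roll's own z axis and vertical above 0.5 rad).
It fails at once if the cardboard core is moved more than 30 mm or knocked over (distance of core from where it was at the start of the episode above 0.03 m or angle between core's own z axis and vertical above 0.5 rad).
It also fails if it takes over 72 s, if anything falls off the work surface, if the arm or the gripper's body presses on something with over 40 N, if the wrist force passes 120 N, or if a joint passes its speed limit or range.

## Working session

There is one attempt and no reset: what is moved stays moved. The work goes in short steps, Python scripts to look and compute and a tool call to move; the robot and the scene stay as the last step left them, time stands still between calls to the robot, and variables do not carry over. Pictures are saved under pics/ and viewed, at most 10 in all, crops included, and the job is handed in when it is done.

Besides the shell and the picture viewer there is one more tool, called after ">>>" in YAML: its name, and indented under it one key for each argument. carry_out: Moves the arm, as the interface text tells. Its arguments: {"type":"object","properties":{"travel":{"type":"array"},"rot":{"type":"array"},"claw":{"type":"number"}},"required":["travel","rot"]}

```bash
mkdir -p pics; cat > h.py <<'E'
import numpy as np,cv2
from plant import arm
from scipy.spatial.transform import Rotation as R
def cam(n,f=None):
    c=arm.camera(n)
    if f: cv2.imwrite('pics/'+f,c['frame'][:,:,::-1])
    np.savez('cam_'+n,**{k:np.array(v) for k,v in c.items()})
    return c
def ld(n): return dict(np.load('cam_'+n+'.npz'))
def ray(c,uv):
    p=cv2.undistortPoints(np.array([[uv]],float),c['camera_matrix'],c['D'])[0,0]
    M=cv2.Rodrigues(c['rvec'].astype(float))[0]
    return -M.T@c['tvec'].ravel(), M.T@np.array([*p,1])
def atz(c,uv,z):
    o,d=ray(c,uv); return o+d*(z-o[2])/d[2]
def tri(cs,uvs):
    A=np.zeros((3,3));b=np.zeros(3)
    for c,uv in zip(cs,uvs):
        o,d=ray(c,uv);d/=np.linalg.norm(d);P=np.eye(3)-np.outer(d,d);A+=P;b+=P@o
    x=np.linalg.solve(A,b); return x,[np.linalg.norm((np.eye(3)-np.outer(d/np.linalg.norm(d),d/np.linalg.norm(d)))@(x-o)) for o,d in [ray(c,u) for c,u in zip(cs,uvs)]]
def proj(c,p): return cv2.projectPoints(np.array(p,float).reshape(-1,3),c['rvec'].astype(float),c['tvec'].astype(float),c['camera_matrix'],c['D'])[0][:,0]
E
python3 - <<'E'
from h import *
np.set_printoptions(precision=4,suppress=True)
a=cam('scene')['frame'];b=cam('top')['frame']
cv2.imwrite('pics/s0.png',cv2.resize(a,(800,600))[:,:,::-1]);cv2.imwrite('pics/t0.png',cv2.resize(b,(800,600))[:,:,::-1])
s=arm.sense();print(s,arm.grip_depth,R.from_rotvec(s['tcp_rot']).as_matrix())
E
```

```text
{'time': 0.1, 'qpos': array([-1.3197,  0.6001, -0.0026,  1.6   ,  0.0018,  0.9429, -0.0798]), 'joint_velocities': array([-0.0002, -0.0011, -0.0001,  0.0004, -0.0005, -0.0012, -0.0005]), 'joint_efforts': array([  0.0047, -76.6551,   1.5022, -25.2937,  -0.0523,   0.0136,
         0.0001]), 'eef_pos': array([0.2333, 0.6859, 0.1836]), 'tcp_rot': array([-0.5125, -3.0994,  0.0022]), 'ft_force': array([ 0.5891, -0.115 , -0.0853]), 'ft_torque': array([ 0.0122,  0.0056, -0.0224]), 'grasp_force': 0.0, 'gripper_width': 1.0017448106191358} 0.0188 [[-0.9468  0.3219 -0.0004]
 [ 0.3219  0.9468 -0.0014]
 [-0.0001 -0.0014 -1.    ]]
```

View pics/s0.png

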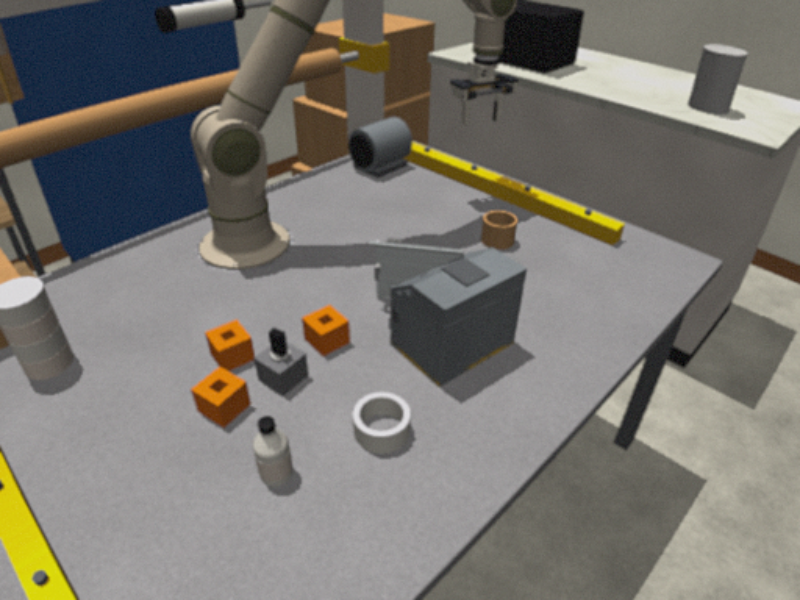

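View pics/t0.png

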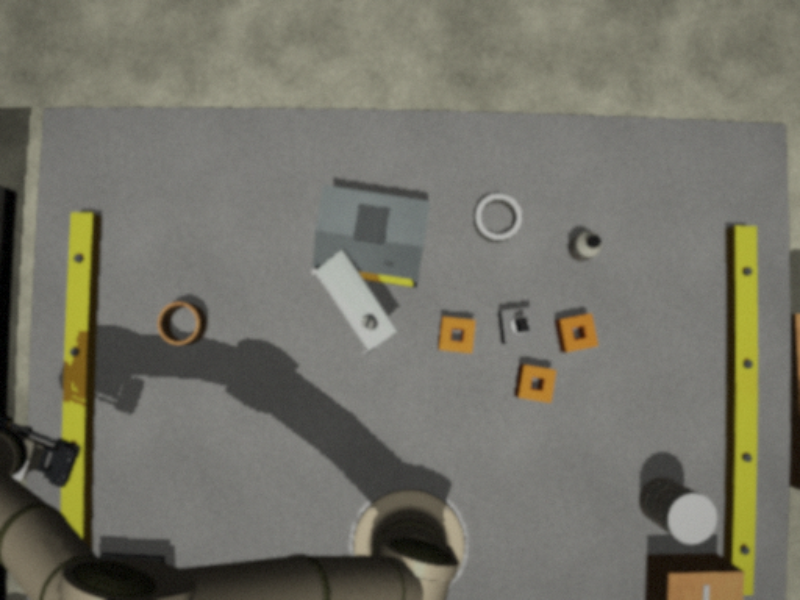

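The two overview pictures show the guard at scene (455,310) and top (370,235). Its door stands open, with the screw at top (370,321). Four blocks look like the holder. Three are orange, at top (457,335), (577,332) and (536,383). One is grey with the key in it, at top (515,322) and scene (280,365). The grey one fits the description, and I'll confirm it in an enlarged crop.

```bash
python3 - <<'E'
from h import *
t=ld('top')['frame'];s=ld('scene')['frame']
cv2.imwrite('pics/t1.png',cv2.resize(t[110:260,195:395],(800,600),interpolation=cv2.INTER_CUBIC)[:,:,::-1])
cv2.imwrite('pics/s1.png',cv2.resize(s[145:265,120:280] if 0 else s[140:290,150:350],(800,600),interpolation=cv2.INTER_CUBIC)[:,:,::-1])
E
```

```text
(no output)
```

View pics/t1.png

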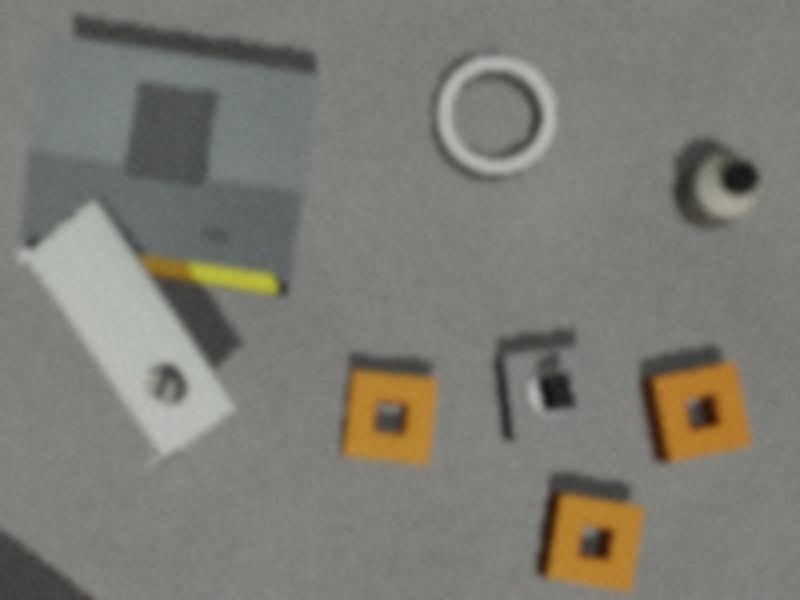

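View pics/s1.png

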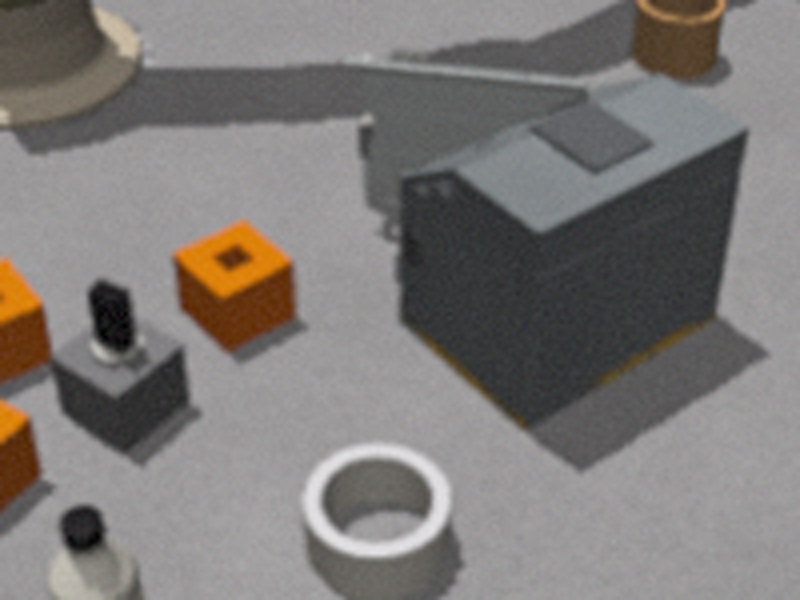

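The crops confirm that the grey block at t1 (540,390) / s1 (120,370) is the holder, with the key standing in it. The guard's corners and the door flange with its screw (t1 167,385) are also clear. Next I'll fit the poses.

```bash
python3 - <<'E'
from h import *
from scipy.optimize import least_squares
np.set_printoptions(precision=4,suppress=True)
T=ld('top');S=ld('scene')
tp=lambda u:(np.array(u)+.5)/4-.5+np.array([195,110]); sp=lambda u:(np.array(u)+.5)/4-.5+np.array([150,140])
b=105
G=[(T,tp((48,38)),(161,b,192)),(T,tp((316,70)),(161,-b,192)),(T,tp((33,152)),(61.4,b,192)),(T,tp((304,192)),(61.4,-b,192)),
(S,sp((745,130)),(161,b,192)),(S,sp((540,232)),(161,-b,192)),(S,sp((660,78)),(61.4,b,192)),(S,sp((455,172)),(61.4,-b,192)),(S,sp((403,180)),(0,-b,150)),
(S,sp((403,322)),(0,-b,0)),(S,sp((525,425)),(161,-b,0)),(S,sp((716,318)),(161,b,0))]
def fr(p,L): 
    L=np.array(L)/1000; c,s=np.cos(p[2]),np.sin(p[2]); return np.array([p[0]+c*L[0]-s*L[1],p[1]+s*L[0]+c*L[1],L[2]])
def fit(D,p0,f=fr):
    r=least_squares(lambda p:np.concatenate([proj(c,f(p,L))[0]-u for c,u,L in D]),p0,loss='soft_l1')
    print(r.x);print(np.array([proj(c,f(r.x,L))[0]-u for c,u,L in D]).round(1).tolist());return r.x
print(atz(T,tp((163,265)),.15))
g=fit(G,[*atz(T,tp((163,265)),.15)[:2],0])
# door: hinge at local (0,105); angle a opens toward robot
def door(p,L): # L=(out,along,z)
    a=p[0]; # closed: along=-y ; out=-x ; opening: free edge swings to -x
    L=np.array(L,float); al=np.array([-np.sin(a),-np.cos(a)]); out=np.array([-np.cos(a),np.sin(a)])
    xy=np.array([0,105])+al*L[1]+out*L[0]; return fr(g,(*xy,L[2]))
sx,sz=38*np.cos(.611),38*np.sin(.611); n=np.array([np.sin(.611),np.cos(.611)])
k=12
D=[(T,tp((95,203)),(-62,0,192)),(T,tp((235,408)),(-62,190,192)),(T,tp((167,384)),(-sx+k*n[0],145,148+sz+k*n[1])),(T,tp((163,457)),(0,190,149))]
d=fit(D,[.8],door)
h=35
H=[(S,sp((52,358)),(h,h,60)),(S,sp((122,395)),(h,-h,60)),(S,sp((186,347)),(h,-h,60)),(S,sp((62,408)),(0,0,0))]
H=[(S,sp((52,358)),(-h,-h,60)),(S,sp((122,396)),(h,-h,60)),(S,sp((186,347)),(h,h,60)),(S,sp((63,408)),(-h,-h,0)),(S,sp((125,447)),(h,-h,0)),(S,sp((188,408)),(h,h,0)),
(T,tp((508,355)),(h,h,60)),(T,tp((575,345)),(h,-h,60)),(T,tp((512,438)),(-h,h,60))]
hh=fit(H,[*atz(T,tp((545,395)),.06)[:2],0])
print('key top tri',tri([T,S],[tp((558,390)),sp((112,292))]))
for n_,u,z in (('tape',(497,115),.048),('oil',(740,177),.13),('or1',(390,417),.06),('or2',(697,410),.06),('or3',(595,542),.06)): print(n_,atz(T,tp(u),z))
print('door face',door(d,(0,150,125)),'screw',door(d,D[2][2]),'hinge',door(d,(0,0,125)))
E
```

```text
[0.5636 0.0917 0.15  ]
[ 0.566   0.0978 -0.1299]
[[-0.2, -2.9], [1.7, -0.8], [-1.6, 0.9], [-0.1, 1.2], [2.1, -0.3], [0.9, 1.1], [-0.7, -1.6], [-1.3, -1.3], [-1.4, -1.6], [-1.4, -0.1], [0.7, 2.7], [0.7, 0.7]]
[0.8401]
[[-2.9, -3.0], [-3.1, -1.3], [-4.8, -0.8], [-1.9, -2.2]]
[ 0.4746 -0.2211  0.1296]
[[-0.3, -1.1], [-1.4, -0.2], [-0.3, -1.1], [-0.2, 0.7], [0.3, 1.5], [1.0, -2.1], [-1.6, -0.6], [2.8, -0.5], [-0.1, -0.0]]
key top tri (array([ 0.4741, -0.2192,  0.1137]), [np.float64(0.0006796363425325908), np.float64(0.0006796363425325299)])
tape [ 0.7024 -0.1778  0.048 ]
oil [ 0.6438 -0.3607  0.13  ]
or1 [ 0.4507 -0.0914  0.06  ]
or2 [ 0.4605 -0.3435  0.06  ]
or3 [ 0.3517 -0.2603  0.06  ]
door face [0.4559 0.1171 0.125 ] screw [0.4737 0.0999 0.1796] hinge [0.5796 0.2019 0.125 ]
```

>>> carry_out:
  travel:
    - [0.19,-0.52,0]
    - [0.19,-0.52,0]
    - [0.19,-0.52,0]
    - [0.19,-0.52,0]
    - [0.19,-0.52,0]
    - [0.19,-0.52,0]
    - [0.19,-0.52,0]
    - [0.19,-0.52,0]
    - [0.19,-0.52,0]
    - [0.19,-0.52,0]
    - [0.19,-0.52,0]
    - [0.19,-0.52,0]
  rot:
    - [0,0,-0.64]
    - [0,0,-0.64]
    - [0,0,-0.64]
    - [0,0,-0.64]
    - [0,0,-0.64]
    - [0,0,-0.64]
    - [0,0,-0.64]
    - [0,0,-0.64]
    - [0,0,-0.64]
    - [0,0,-0.64]
    - [0,0,-0.64]
    - [0,0,-0.64]
  claw: -1

```text
time: 1.1
eef_pos: [0.4051, 0.2148, 0.1844]
tcp_rot: [1.461, 2.781, 0.0]
ft_force: [0.5, 0.3, -0.2]
gripper_width: 0.19
grasp_force: 0.0
```

>>> carry_out:
  travel:
    - [0.01,-0.03,-0.07]
    - [0.01,-0.03,-0.07]
    - [0.01,-0.03,-0.07]
    - [0.01,-0.03,-0.07]
  rot:
    - [0,0,0]
    - [0,0,0]
    - [0,0,0]
    - [0,0,0]

```text
time: 1.43
eef_pos: [0.4142, 0.1857, 0.1136]
tcp_rot: [-1.464, -2.778, 0.005]
ft_force: [0.1, 0.6, 0.1]
gripper_width: 0.001
grasp_force: 0.0
```

```bash
python3 - <<'E'
from h import *
np.set_printoptions(precision=4,suppress=True)
t=cam('top')['frame']; w=cam('wrist')['frame']
cv2.imwrite('pics/m2.png',np.hstack([cv2.resize(t[130:250,180:300],(400,400),interpolation=2),cv2.resize(w,(400,400))])[:,:,::-1])
s=arm.sense();print(s['eef_pos'],s['qpos'],R.from_rotvec(s['tcp_rot']).as_matrix())
E
```

```text
[0.4153 0.1878 0.1152] [-0.6802  0.3983  0.1764  2.2766 -0.1496  0.4762  0.2193] [[-0.5676  0.8233  0.0004]
 [ 0.8233  0.5676  0.0005]
 [ 0.0002  0.0006 -1.    ]]
```

View pics/m2.png

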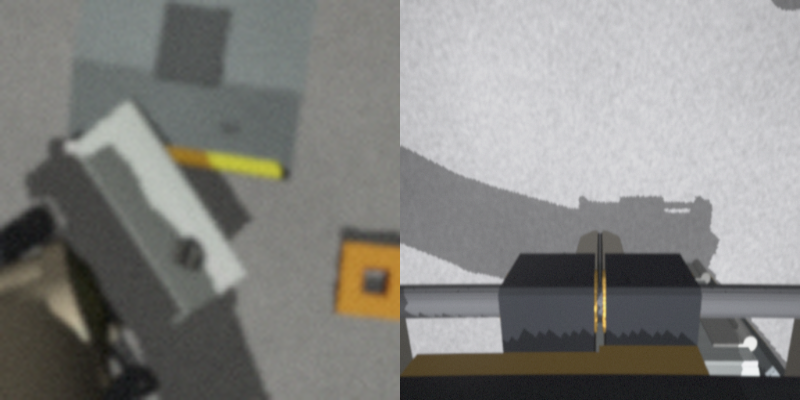

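The composite shows the shut fingers in front of the door's outer face, in open space about 80 mm out and roughly 145 mm from the hinge. Next I'll push along the door's arc.

>>> carry_out:
  travel:
    - [0.012,-0.022,0]
    - [0.024,-0.044,0]
    - [0.035,-0.066,0]
    - [0.042,-0.075,0]
    - [0.049,-0.085,0]
    - [0.056,-0.094,0]
    - [0.064,-0.101,0]
    - [0.072,-0.107,0]
    - [0.08,-0.1135,0]
    - [0.089,-0.119,0]
    - [0.097,-0.124,0]
    - [0.106,-0.128,0]
  rot:
    - [0,0,0]
    - [0,0,0]
    - [0,0,0]
    - [0,0,0.08]
    - [0,0,0.16]
    - [0,0,0.24]
    - [0,0,0.31]
    - [0,0,0.37]
    - [0,0,0.44]
    - [0,0,0.51]
    - [0,0,0.57]
    - [0,0,0.64]

```text
time: 2.53
eef_pos: [0.5222, 0.0602, 0.1164]
tcp_rot: [0.504, 3.098, 0.001]
ft_force: [-0.5, 1.2, 1.2]
gripper_width: 0.004
grasp_force: 0.6
```

>>> carry_out:
  travel:
    - [0.007,-0.003,0]
    - [0.014,-0.005,0]
    - [0.019,-0.007,0]
    - [0.024,-0.008,0]
    - [0.024,-0.008,0]
  rot:
    - [0,0,0.05]
    - [0,0,0.1]
    - [0,0,0.14]
    - [0,0,0.17]
    - [0,0,0.17]

```text
time: 2.95
eef_pos: [0.5468, 0.0522, 0.1163]
tcp_rot: [0.243, 3.129, 0.001]
ft_force: [0.3, -0.7, -0.0]
gripper_width: 0.006
grasp_force: 0.0
```

```bash
python3 - <<'E'
from h import *
np.set_printoptions(precision=4,suppress=True)
t=cam('top')['frame']; w=cam('scene')['frame']
cv2.imwrite('pics/m3.png',np.hstack([cv2.resize(t[110:230,180:300],(400,400),interpolation=2),cv2.resize(w[130:250,230:350],(400,400),interpolation=2)])[:,:,::-1])
s=arm.sense();print(s['eef_pos'],s['ft_force'],R.from_rotvec(s['tcp_rot']).as_matrix()[:,0])
E
```

```text
[0.5457 0.0518 0.1157] [-0.2082 -0.5849 -0.4417] [-0.9876  0.1569 -0.0021]
```

View pics/m3.png

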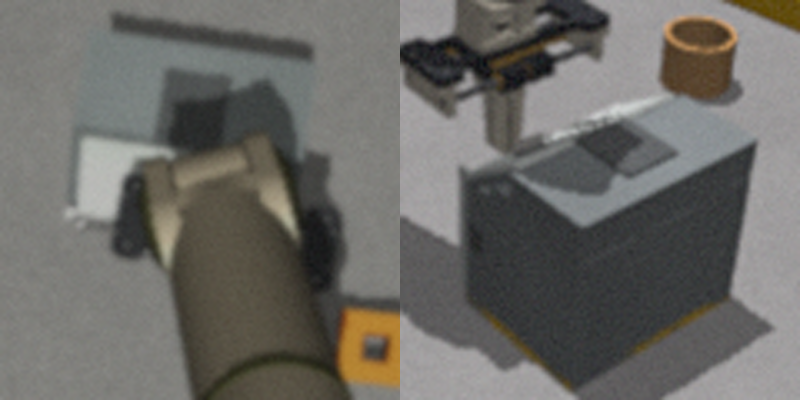

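The door is nearly shut, with its flange almost lying on the shoulder, and there is no contact force yet. I'll press on in small steps.

>>> carry_out:
  travel:
    - [0.003,0,0]
    - [0.006,-0.001,0]
    - [0.006,-0.001,0]
  rot:
    - [0,0,0.02]
    - [0,0,0.03]
    - [0,0,0.03]

```text
time: 3.3
eef_pos: [0.547, 0.0511, 0.1147]
tcp_rot: [-0.196, -3.128, 0.001]
ft_force: [-13.4, 3.5, 14.1]
gripper_width: 0.004
grasp_force: 9.5
```

>>> carry_out:
  travel:
    - [0.003,0,0]
    - [0.003,0,0]
    - [0.003,0,0]
  rot:
    - [0,0,0]
    - [0,0,0]
    - [0,0,0]

```text
time: 3.55
eef_pos: [0.5471, 0.0511, 0.1145]
tcp_rot: [-0.196, -3.124, 0.002]
ft_force: [-20.7, 4.8, 19.8]
gripper_width: 0.004
grasp_force: 14.0
```

>>> carry_out:
  travel:
    - [0.003,0,0]
    - [0.003,0,0]
    - [0.003,0,0]
  rot:
    - [0,0,0]
    - [0,0,0]
    - [0,0,0]

```text
time: 3.8
eef_pos: [0.5472, 0.0511, 0.1144]
tcp_rot: [-0.196, -3.119, 0.003]
ft_force: [-28.5, 4.6, 26.9]
gripper_width: 0.006
grasp_force: 19.0
```

>>> carry_out:
  travel:
    - [-0.02,0.002,0]
    - [-0.04,0.003,0]
    - [-0.04,-0.03,0.04]
    - [-0.04,-0.06,0.08]
    - [-0.04,-0.1,0.1]
    - [-0.04,-0.14,0.12]
    - [-0.04,-0.18,0.12]
    - [-0.05,-0.22,0.12]
    - [-0.07,-0.25,0.12]
    - [-0.09,-0.26,0.12]
    - [-0.1,-0.26,0.12]
  rot:
    - [0,0,0]
    - [0,0,0]
    - [0,0,0]
    - [0,0,0]
    - [0,0,0]
    - [0,0,0]
    - [0,0,0]
    - [0,0,0]
    - [0,0,0]
    - [0,0,0]
    - [0,0,0]
  claw: 1

```text
time: 4.72
eef_pos: [0.4535, -0.2152, 0.2347]
tcp_rot: [-0.211, -3.133, 0.003]
ft_force: [-0.4, 0.2, -0.8]
gripper_width: 0.745
grasp_force: 0.0
```

```bash
python3 - <<'E'
from h import *
np.set_printoptions(precision=4,suppress=True)
t=cam('top')['frame']; w=cam('wrist')['frame'];s=cam('scene')['frame']
im=np.zeros((600,800,3),np.uint8)
im[:300,:400]=cv2.resize(t[110:200,195:315],(400,300),interpolation=2);im[:300,400:]=cv2.resize(s[145:235,230:350],(400,300),interpolation=2);im[300:,:400]=cv2.resize(w,(400,300));im[300:,400:]=cv2.resize(t[185:245,310:390],(400,300),interpolation=2)
cv2.imwrite('pics/m4.png',im[:,:,::-1])
s=arm.sense();print(s['eef_pos'],s['ft_force'],s['qpos'],R.from_rotvec(s['tcp_rot']).as_matrix()[:,0])
E
```

```text
[ 0.457  -0.2097  0.2349] [ 0.9575 -0.1768  0.5922] [ 0.3564  0.2719 -0.0492  2.0387  0.0176  0.8307  1.7399] [-0.9918  0.1277 -0.0007]
```

View pics/m4.png

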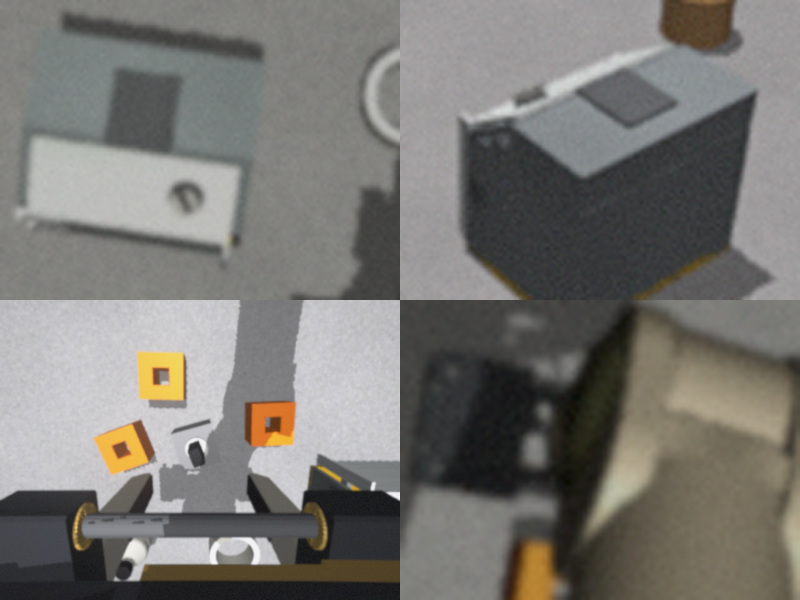

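The door flange lies flat on the shoulder with its edges parallel to the ridge, so it's shut. The screw is at m4 (187,197), and the wrist view shows the key at (195,452) in the grey holder. I want close wrist views of both the key and the screw.

```bash
python3 - <<'E'
from h import *
np.set_printoptions(precision=4,suppress=True)
s=arm.sense();c=ld('wrist');Rt=R.from_rotvec(s['tcp_rot']).as_matrix()
M=cv2.Rodrigues(c['rvec'])[0];o=-M.T@c['tvec'].ravel()
print('cam in tool',Rt.T@(o-s['eef_pos']),'axes',Rt.T@M.T,c['camera_matrix'],c['D'],s['eef_pos'])
for p in [(.4746,-.2211,.06),(.4746,-.2211,.118)]: print(proj(c,p))
T=ld('top'); u=(np.array([187,197])+.5)/3.333-.5+[195,110]; print('screw',atz(T,u,.1796))
E
```

```text
cam in tool [ 0.0737 -0.0012 -0.1992] axes [[-0.0061 -0.9674 -0.2534]
 [ 1.     -0.0055 -0.003 ]
 [ 0.0015 -0.2534  0.9674]] [[292.8354   0.     255.5409]
 [  0.     292.8354 192.7733]
 [  0.       0.       1.    ]] [0.0193 0.     0.     0.     0.    ] [ 0.457  -0.2097  0.2349]
[[250.4363 188.7555]]
[[249.4946 201.1771]]
screw [0.5835 0.0444 0.1796]
```

>>> carry_out:
  travel:
    - [0.11,0.25,0]
    - [0.11,0.25,0]
    - [0.11,0.25,0]
    - [0.11,0.25,0]
    - [0.11,0.25,0]
    - [0.11,0.25,0]
    - [0.11,0.25,0]
    - [0.11,0.25,0]
    - [0.11,0.25,0]
    - [0.11,0.25,0]
  rot:
    - [0,0,0]
    - [0,0,0]
    - [0,0,0]
    - [0,0,0]
    - [0,0,0]
    - [0,0,0]
    - [0,0,0]
    - [0,0,0]
    - [0,0,0]
    - [0,0,0]

```text
time: 5.7
eef_pos: [0.5669, 0.0406, 0.2342]
tcp_rot: [-0.198, -3.135, 0.0]
ft_force: [0.9, 0.3, 0.1]
gripper_width: 1.001
grasp_force: 0.0
```

```bash
cp cam_wrist.npz cam_wkey.npz; python3 - <<'E'
from h import *
np.set_printoptions(precision=4,suppress=True)
k=ld('wkey')['frame'];w=cam('wrist')['frame']; np.savez('cam_wscr',**ld('wrist'))
c=ld('wrist');u=proj(c,(.5835,.047,.18))[0].astype(int);print(u,arm.sense()['eef_pos'])
a=k[160:235,200:300];x0,y0=u[0]-50,u[1]-37;b=w[y0:y0+75,x0:x0+100]; print(x0,y0)
cv2.imwrite('pics/m5.png',np.hstack([cv2.resize(q,(400,300),interpolation=2) for q in (a,b)])[:,:,::-1])
E
```

```text
[263 213] [0.5668 0.0397 0.2343]
213 176
```

View pics/m5.png

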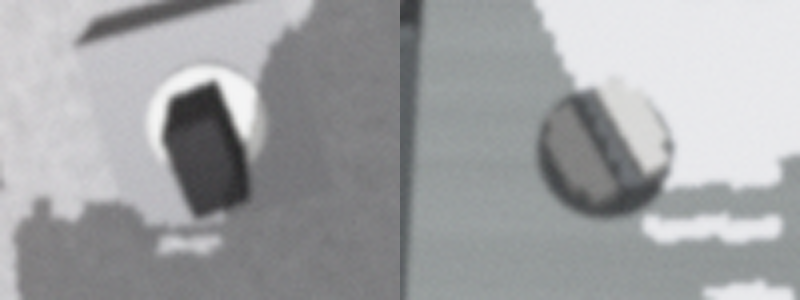

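The left crop shows the key: its grip-top centre is near wrist pixel (252,201.5) and its long side runs along image direction (28,81). The right crop shows the screw: its head centre is near (264.5,211.5) and the slot runs along (38,98).

```bash
python3 - <<'E'
from h import *
np.set_printoptions(precision=4,suppress=True)
K=ld('wkey');W=ld('wscr');T=ld('top');S=ld('scene')
kp=lambda u:(np.array(u)+.5)/4-.5+[200,160]; wp=lambda u:(np.array(u)+.5)/4-.5+[213,176]
tp=(np.array([187,197])+.5)/3.333-.5+[195,110]; sp=(np.array([130,94])+.5)/3.333-.5+[230,145]
print('key top',atz(K,kp((208,166)),.118),'collar',atz(K,kp((205,120)),.066))
a,b=atz(K,kp((181,125)),.118),atz(K,kp((223,206)),.118)
for p,q in (((167,133),(196,215)),((222,118),(248,198))):
    d=atz(K,kp(q),.118)-atz(K,kp(p),.118);print('key x yaw',np.degrees(np.arctan2(d[1],d[0])),np.linalg.norm(d))
wc=wp((206,143))
print('scr z',[atz(W,wc,z) for z in(.1796,.186)],tri([W,T],[wc,tp]),tri([W,S],[wc,sp]),tri([W,T,S],[wc,tp,sp]))
yaw=-.13;n=R.from_euler('z',yaw).as_matrix()@np.array([-np.sin(np.radians(35)),0,np.cos(np.radians(35))])
P=atz(W,wc,.1796)
def pl(u): o,d=ray(W,u);return o+d*((P-o)@n)/(d@n)
d=pl(wp((226,187)))-pl(wp((187,90)));print('slot dir',d/np.linalg.norm(d),np.linalg.norm(d),'n',n)
print('disc width',np.linalg.norm(pl(wp((273,143)))-pl(wp((140,143)))))
up=np.cross(n,[0,0,0]);y=R.from_euler('z',yaw).as_matrix()@[0,1,0];x=np.cross(y,n);print('slot angle about n from local x(up slope):',np.degrees(np.arctan2(d@y,d@x)))
E
```

```text
key top [ 0.4749 -0.2187  0.118 ] collar [ 0.4744 -0.2204  0.066 ]
key x yaw 10.570549804529152 0.025372525882314652
key x yaw 9.802462573267098 0.024469162040233042
scr z [array([0.5822, 0.048 , 0.1796]), array([0.58  , 0.0481, 0.186 ])] (array([0.5844, 0.0462, 0.1723]), [np.float64(0.0017020831720636973), np.float64(0.0017020831720637108)]) (array([0.583 , 0.0476, 0.1763]), [np.float64(0.0003947142099581868), np.float64(0.00039471420995830704)]) (array([0.5835, 0.0463, 0.1769]), [np.float64(0.0017022279801356512), np.float64(0.0018585312203185317), np.float64(0.00022853102534654246)])
slot dir [0.8055 0.252  0.5364] 0.024661973147517988 n [-0.5687  0.0744  0.8192]
disc width 0.030321719222188015
slot angle about n from local x(up slope): 20.748308704863614
```

>>> carry_out:
  travel:
    - [-0.01,0.005,0.02]
    - [-0.02,0.01,0.022]
    - [-0.03,0.0145,0.022]
    - [-0.039,0.0145,0.022]
    - [-0.039,0.0145,0.022]
    - [-0.039,0.0145,0.022]
    - [-0.039,0.0145,0.022]
    - [-0.039,0.0145,0.022]
  rot:
    - [-0.015,-0.12,0]
    - [-0.03,-0.24,0]
    - [-0.046,-0.36,0]
    - [-0.062,-0.48,0]
    - [-0.079,-0.606,0]
    - [-0.079,-0.606,0]
    - [-0.079,-0.606,0]
    - [-0.079,-0.606,0]

```text
time: 6.42
eef_pos: [0.5316, 0.0461, 0.258]
tcp_rot: [0.176, 2.549, -0.077]
ft_force: [0.9, -0.2, -0.1]
gripper_width: 0.998
grasp_force: 0.0
```

```bash
cat > aim.py <<'E'
# wrist view of the screw: detect head circle by template from the stored view is not needed; print pose + save view
from h import *
np.set_printoptions(precision=4,suppress=True)
E
python3 - <<'E'
from h import *
np.set_printoptions(precision=4,suppress=True)
w=cam('wrist');np.savez('cam_wtilt',**ld('wrist'));s=arm.sense()
print(s['qpos'],s['eef_pos'],R.from_rotvec(s['tcp_rot']).as_matrix())
c=ld('wrist');print(proj(c,(.5825,.0475,.178)))
g=cv2.cvtColor(w['frame'],cv2.COLOR_RGB2GRAY)
print(cv2.HoughCircles(cv2.resize(g,None,fx=3,fy=3,interpolation=2),cv2.HOUGH_GRADIENT,1,40,param1=80,param2=25,minRadius=35,maxRadius=75))
E
```

```text
[-0.5442  0.1088  0.1475  2.4127  1.2196  0.3074 -0.0971] [0.5306 0.0463 0.2574] [[-0.8238  0.1426  0.5486]
 [ 0.1099  0.9897 -0.0922]
 [-0.5561 -0.0157 -0.831 ]]
[[263.9947 184.1136]]
[[[792.5 544.5  43.6]
  [406.5 546.5  43.3]]]
```

>>> carry_out:
  travel:
    - [-0.003,0.008,0]
    - [-0.003,0.008,0]
    - [-0.003,0.008,0]
    - [-0.003,0.008,0]
    - [-0.003,0.008,0]
    - [-0.003,0.008,0]
  rot:
    - [0,-0.02,0]
    - [0,-0.02,0]
    - [0,-0.02,0]
    - [0,-0.02,0]
    - [0,-0.02,0]
    - [0,-0.02,0]

```text
time: 6.97
eef_pos: [0.5294, 0.0543, 0.2577]
tcp_rot: [0.175, 2.531, -0.076]
ft_force: [-0.3, 0.5, 0.4]
gripper_width: 1.002
grasp_force: 0.0
```

```bash
python3 - <<'E'
from h import *
np.set_printoptions(precision=4,suppress=True)
w=cam('wrist');np.savez('cam_wtilt',**ld('wrist'));s=arm.sense()
print(s['qpos'],s['eef_pos'],R.from_rotvec(s['tcp_rot']).as_matrix())
c=ld('wrist');print(proj(c,(.5825,.0475,.178)))
x=w['frame'][150:225,215:315];cv2.imwrite('pics/tilt.png',cv2.resize(x,(800,600),interpolation=2)[:,:,::-1])
E
```

```text
[-0.5721  0.1096  0.1434  2.4236  1.295   0.324  -0.1982] [0.5293 0.0544 0.2577] [[-0.815   0.1423  0.5617]
 [ 0.1082  0.9897 -0.0938]
 [-0.5693 -0.0157 -0.822 ]]
[[256.2346 184.9033]]
```

View pics/tilt.png

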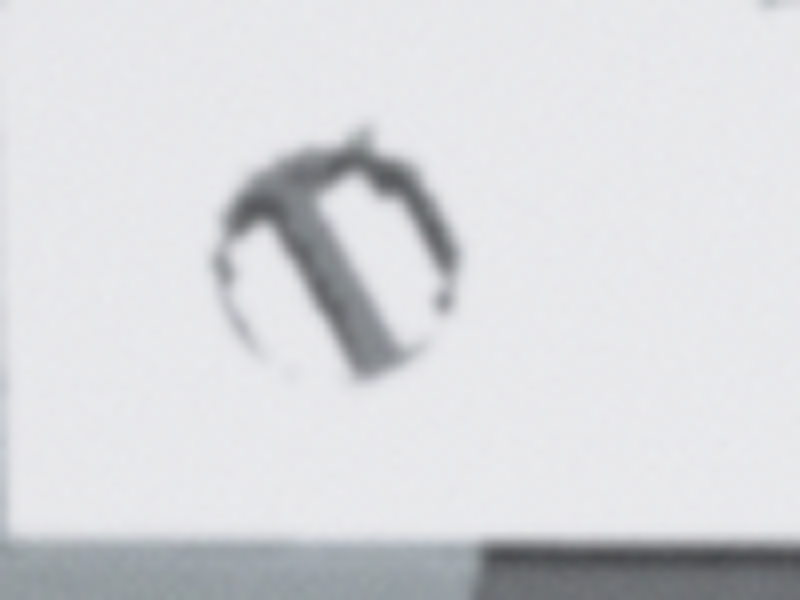

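The screw head centre is at crop (331,262), i.e. pixel (255.9,182.3). The slot runs from (290,203) to (381,367) in the crop. That lies within about 2.5 px of the prediction, so I'll refine with both views.

```bash
python3 - <<'E'
from h import *
np.set_printoptions(precision=4,suppress=True)
W=ld('wscr');V=ld('wtilt');T=ld('top');S=ld('scene')
wp=lambda u:(np.array(u)+.5)/4-.5+[213,176]; vp=lambda u:(np.array(u)+.5)/8-.5+[215,150]
tp=(np.array([187,197])+.5)/3.333-.5+[195,110]; sp=(np.array([130,94])+.5)/3.333-.5+[230,145]
wc=wp((206,143));vc=vp((331,262))
print(tri([W,V],[wc,vc]),tri([W,V,S],[wc,vc,sp]),tri([W,V,S,T],[wc,vc,sp,tp]))
P=tri([W,V,S],[wc,vc,sp])[0]
Ry=R.from_euler('z',-.13).as_matrix();n=Ry@[-np.sin(np.radians(35)),0,np.cos(np.radians(35))];y=Ry@[0,1,0];x=np.cross(y,n)
def pl(u,h=0): o,d=ray(V,u);Q=P+h*n;return o+d*((Q-o)@n)/(d@n)
for p,q in (((270,210),(358,378)),((310,195),(403,355)),((290,203),(381,367))):
    d=pl(vp(q))-pl(vp(p));print(np.degrees(np.arctan2(d@y,d@x)),np.linalg.norm(d))
print('door edge dir (lower border back edge)',)
d=pl(vp((470,540)))-pl(vp((15,541)));d/=np.linalg.norm(d);print('back edge yaw deg',np.degrees(np.arctan2(-d[0]*-1,-d[1]*-1)) if 0 else np.degrees(np.arctan2(d[1],d[0])))
d=pl(vp((331,382)))-pl(vp((331,262)));print('radius down',np.linalg.norm(d),'w',np.linalg.norm(pl(vp((445,285)))-pl(vp((222,280)))))
E
```

```text
(array([0.5843, 0.0474, 0.1728]), [np.float64(0.0005264876719071594), np.float64(0.0005264876719071779)]) (array([0.5826, 0.0476, 0.1755]), [np.float64(0.0009479524292659675), np.float64(0.0009885646530294321), np.float64(0.0004207680573248872)]) (array([0.5831, 0.0467, 0.1755]), [np.float64(0.0012908633351950414), np.float64(0.001372242261373757), np.float64(0.0010149323885750093), np.float64(0.0023528315717203027)])
26.89283377199963 0.02523863270070439
29.629801278806074 0.024547671380388547
28.37968459071479 0.02491914432731205
door edge dir (lower border back edge)
back edge yaw deg 82.89680016351694
radius down 0.016197687609120905 w 0.029096254261009043
```

```bash
cat >> h.py <<'E'
def rel(pos,Rt):
    s=arm.sense();Rc=R.from_rotvec(s['tcp_rot'])
    print('shift',np.round(np.array(pos)-s['eef_pos'],4),'rot',np.round((R.from_matrix(Rt)*Rc.inv()).as_rotvec(),4),'q',np.round(s['qpos'],3))
def down(a):
    a=np.radians(a);x=np.array([np.cos(a),np.sin(a),0]);z=np.array([0,0,-1.]);return np.c_[x,np.cross(z,x),z]
Ryw=R.from_euler('z',-.127).as_matrix();N=Ryw@[-np.sin(np.radians(35)),0,np.cos(np.radians(35))];YL=Ryw@[0,1,0];XL=np.cross(YL,N)
P0=np.array([.583,.0475,.1765])
def scr(a): # tool -x at angle a (deg, ccw about N from upslope)
    a=np.radians(a);x=-(np.cos(a)*XL+np.sin(a)*YL);z=-N;return np.c_[x,np.cross(z,x),z]
E
python3 -c "
from h import *
rel((.4747,-.2195,.16),down(190))"
```

```text
shift [-0.0546 -0.2739 -0.0977] rot [0.0056 0.6083 0.3028] q [-0.572  0.11   0.143  2.424  1.295  0.324 -0.198]
```

>>> carry_out:
  travel:
    - [-0.02,-0.03,0.02]
    - [-0.03,-0.06,0.02]
    - [-0.04,-0.1,0]
    - [-0.0546,-0.14,-0.02]
    - [-0.0546,-0.18,-0.02]
    - [-0.0546,-0.22,-0.03]
    - [-0.0546,-0.25,-0.04]
    - [-0.0546,-0.274,-0.06]
    - [-0.0546,-0.274,-0.09]
    - [-0.0546,-0.274,-0.097]
    - [-0.0546,-0.274,-0.097]
    - [-0.0546,-0.274,-0.097]
  rot:
    - [0,0.11,0.055]
    - [0.001,0.22,0.11]
    - [0.003,0.33,0.165]
    - [0.004,0.44,0.22]
    - [0.005,0.53,0.26]
    - [0.0056,0.608,0.303]
    - [0.0056,0.608,0.303]
    - [0.0056,0.608,0.303]
    - [0.0056,0.608,0.303]
    - [0.0056,0.608,0.303]
    - [0.0056,0.608,0.303]
    - [0.0056,0.608,0.303]
  claw: 1

```text
time: 8.02
eef_pos: [0.4816, -0.1743, 0.1852]
tcp_rot: [-0.278, 3.123, 0.005]
ft_force: [2.6, 1.7, 0.5]
gripper_width: 1.0
grasp_force: 0.0
```

```bash
python3 -c "
from h import *
rel((.4747,-.2195,.078),down(190));print(arm.sense()['eef_pos'])"
```

```text
shift [-0.0069 -0.0452 -0.1072] rot [-0.0034  0.0059 -0.0031] q [ 0.236  0.343  0.005  2.084 -0.01   0.709  1.997]
[ 0.48163986 -0.17432002  0.18520566]
```

>>> carry_out:
  travel:
    - [-0.007,-0.045,-0.02]
    - [-0.007,-0.045,-0.02]
    - [-0.007,-0.045,-0.02]
    - [-0.007,-0.045,-0.02]
  rot:
    - [0,0,0]
    - [-0.003,0.006,-0.003]
    - [-0.003,0.006,-0.003]
    - [-0.003,0.006,-0.003]

```text
time: 8.35
eef_pos: [0.474, -0.2196, 0.1643]
tcp_rot: [0.263, -3.13, 0.005]
ft_force: [-0.4, 0.4, -0.3]
gripper_width: 0.994
grasp_force: 0.0
```

```bash
python3 -c "
from h import *
rel((.4747,-.2195,.078),down(190))
c=cam('wrist');g=c['frame'].max(2);print(proj(ld('wrist'),(.4747,-.2195,.118)))
m=(g<75).astype(np.uint8);m[:,:200]=0;m[:,310:]=0
n,l,st,ce=cv2.connectedComponentsWithStats(m)
for i in range(1,n):
  if st[i,4]>60: print(st[i],ce[i])"
```

```text
shift [ 0.0007  0.0001 -0.0863] rot [ 0.003  -0.0006  0.0066] q [ 0.31   0.385  0.017  2.083 -0.006  0.673  2.069]
[[254.12680072 199.33709627]]
[245 176  16  12 171] [252.78947368 181.40935673]
[246 191  19  23 296] [254.95945946 204.91216216]
[200 273 110  10 330] [266.33636364 275.13939394]
[ 200  358  110   26 2780] [255.64892086 370.83381295]
```

>>> carry_out:
  travel:
    - [0.001,0,-0.03]
    - [0.002,0,-0.06]
    - [0.002,0,-0.08]
    - [0.002,0,-0.087]
    - [0.002,0,-0.087]
    - [0.002,0,-0.087]
  rot:
    - [0,0,0]
    - [0.003,0,0.006]
    - [0.003,0,0.006]
    - [0.003,0,0.006]
    - [0.003,0,0.006]
    - [0.003,0,0.006]

```text
time: 8.9
eef_pos: [0.477, -0.2189, 0.0786]
tcp_rot: [-0.277, 3.129, -0.002]
ft_force: [0.5, -0.3, -0.4]
gripper_width: 1.003
grasp_force: 0.0
```

>>> carry_out:
  travel:
    - [0,0,0]
    - [0,0,0]
    - [0,0,0]
    - [0,0,0]
    - [0,0,0]
    - [0,0,0]
    - [0,0,0]
    - [0,0,0]
    - [0,0,0]
    - [0,0,0]
  rot:
    - [0,0,0]
    - [0,0,0]
    - [0,0,0]
    - [0,0,0]
    - [0,0,0]
    - [0,0,0]
    - [0,0,0]
    - [0,0,0]
    - [0,0,0]
    - [0,0,0]
  claw: -1

```text
time: 9.73
eef_pos: [0.4762, -0.2199, 0.0775]
tcp_rot: [0.275, -3.129, 0.001]
ft_force: [-0.9, 0.2, -0.1]
gripper_width: 0.333
grasp_force: 0.0
```

>>> carry_out:
  travel:
    - [0,0,0]
    - [0,0,0]
    - [0,0,0]
    - [0,0,0]
    - [0,0,0]
    - [0,0,0]
  rot:
    - [0,0,0]
    - [0,0,0]
    - [0,0,0]
    - [0,0,0]
    - [0,0,0]
    - [0,0,0]

```text
time: 10.23
eef_pos: [0.4762, -0.2199, 0.0775]
tcp_rot: [0.275, -3.129, 0.001]
ft_force: [-0.4, 0.4, -1.3]
gripper_width: 0.188
grasp_force: 29.4
```

```bash
python3 -c "
from h import *
s=arm.sense();print(s['eef_pos'],s['tcp_rot'],s['gripper_width']*93,s['grasp_force'],s['ft_force'])"
```

```text
[ 0.4761512  -0.21991774  0.07748856] [ 2.74661792e-01 -3.12919629e+00  1.46936653e-03] 17.46088882204551 29.36435490846634 [-0.35706614  0.36387081 -1.33908398]
```

>>> carry_out:
  travel:
    - [0,0,0.03]
    - [0,0,0.06]
    - [0,0,0.1]
    - [0,0,0.14]
    - [0,0,0.18]
    - [0,0,0.2]
    - [0,0,0.2]
  rot:
    - [0,0,0]
    - [0,0,0]
    - [0,0,0]
    - [0,0,0]
    - [0,0,0]
    - [0,0,0]
    - [0,0,0]

```text
time: 10.82
eef_pos: [0.4783, -0.2208, 0.2824]
tcp_rot: [-0.274, 3.122, -0.007]
ft_force: [0.1, 0.1, -2.0]
gripper_width: 0.191
grasp_force: 29.4
```

```bash
python3 -c "
from h import *
print(arm.sense()['eef_pos'],arm.sense()['gripper_width'])
for a in (25.5,): rel(P0+N*.0985,scr(a))"
```

```text
[ 0.47827183 -0.22077425  0.28236418] 0.19068541363371042
shift [ 0.0487  0.2754 -0.0252] rot [-0.1177 -0.5916  0.1393] q [ 0.305  0.248  0.024  1.937 -0.006  0.948  2.077]
```

>>> carry_out:
  travel:
    - [0,0.025,0.02]
    - [0,0.05,0.02]
    - [0,0.075,0.02]
    - [0,0.1,0.02]
    - [0.005,0.125,0.02]
    - [0.01,0.15,0.02]
    - [0.015,0.175,0.02]
    - [0.02,0.2,0.02]
    - [0.025,0.225,0.02]
    - [0.03,0.25,0.015]
    - [0.04,0.265,0.01]
    - [0.0487,0.2754,0]
  rot:
    - [-0.01,-0.05,0.012]
    - [-0.02,-0.1,0.023]
    - [-0.03,-0.15,0.035]
    - [-0.04,-0.2,0.046]
    - [-0.05,-0.25,0.06]
    - [-0.06,-0.3,0.07]
    - [-0.07,-0.35,0.08]
    - [-0.08,-0.4,0.093]
    - [-0.09,-0.45,0.105]
    - [-0.1,-0.5,0.116]
    - [-0.11,-0.55,0.128]
    - [-0.1177,-0.5916,0.1393]

```text
time: 11.82
eef_pos: [0.516, 0.0385, 0.2844]
tcp_rot: [-0.393, 2.571, -0.226]
ft_force: [0.2, -0.8, -0.5]
gripper_width: 0.192
grasp_force: 29.4
```

```bash
python3 -c "
from h import *
print(arm.sense()['eef_pos'],arm.sense()['gripper_width'])
rel(P0+N*.0885,scr(25.5))"
```

```text
[0.51604876 0.03848581 0.28441269] 0.1918958882057327
shift [ 0.0166  0.0154 -0.0354] rot [ 0.0007 -0.0534  0.0174] q [-0.178  0.052 -0.218  2.357  0.892  0.378  0.698]
```

>>> carry_out:
  travel:
    - [0,0.008,-0.005]
    - [0.006,0.0154,-0.01]
    - [0.01,0.0154,-0.02]
    - [0.0166,0.0154,-0.0354]
    - [0.0166,0.0154,-0.0354]
    - [0.0166,0.0154,-0.0354]
    - [0.0166,0.0154,-0.0354]
  rot:
    - [0,-0.02,0.006]
    - [0.0007,-0.04,0.012]
    - [0.0007,-0.0534,0.0174]
    - [0.0007,-0.0534,0.0174]
    - [0.0007,-0.0534,0.0174]
    - [0.0007,-0.0534,0.0174]
    - [0.0007,-0.0534,0.0174]

```text
time: 12.4
eef_pos: [0.5328, 0.0518, 0.2496]
tcp_rot: [-0.4, 2.517, -0.229]
ft_force: [-0.5, -0.4, -0.2]
gripper_width: 0.193
grasp_force: 29.4
```

```bash
python3 -c "
from h import *
np.set_printoptions(precision=4,suppress=True)
s=arm.sense();Rt=R.from_rotvec(s['tcp_rot']).as_matrix()
print(s['eef_pos'],s['ft_force'],'tip-P along XL,YL,N',[(s['eef_pos']+Rt[:,2]*.0635-P0)@v for v in(XL,YL,N)])
rel(P0+N*.0885,scr(25.5))
c=cam('wrist');C=ld('wrist');u=proj(C,[P0,s['eef_pos']+Rt[:,2]*.0635,s['eef_pos']]);print(u)
f=c['frame'][150:270,175:335];cv2.imwrite('pics/ins.png',cv2.resize(f,(800,600),interpolation=2)[:,:,::-1])"
```

```text
[0.5328 0.0518 0.2496] [-0.5201 -0.4147 -0.2421] tip-P along XL,YL,N [np.float64(0.0006235619831823878), np.float64(-0.0023267519992543058), np.float64(0.025259447217958815)]
shift [-0.0002  0.0022 -0.0006] rot [ 0.001  -0.0021  0.0035] q [-0.245  0.135 -0.191  2.423  1.426  0.338  0.133]
[[256.6025 187.7889]
 [254.0739 193.7478]
 [253.5745 216.5678]]
```

View pics/ins.png

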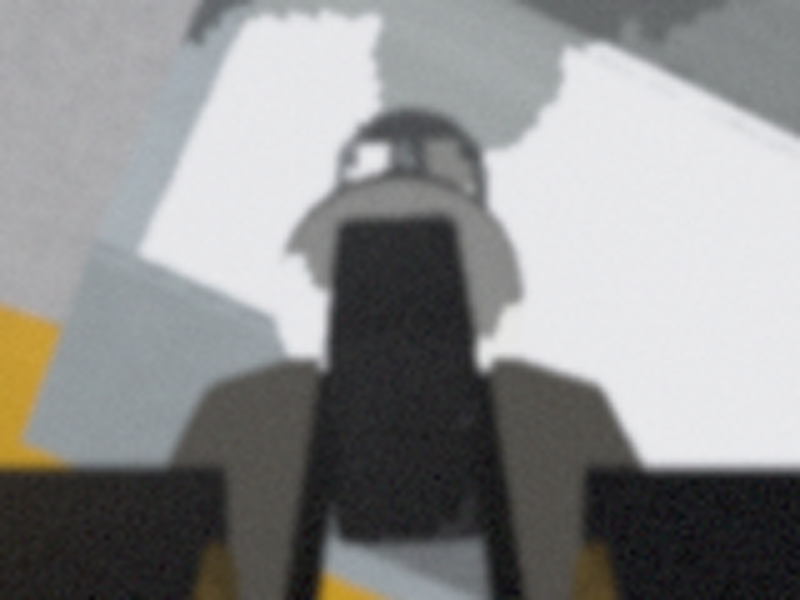

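The view shows the blade end hidden behind the collar. The slot shows vertical at about (407,155), in line with the key axis at x≈400-405. I'll check that sideways alignment numerically.

```bash
python3 - <<'E'
from h import *
np.set_printoptions(precision=1,suppress=True,linewidth=200)
s=arm.sense();Rt=R.from_rotvec(s['tcp_rot']).as_matrix();C=ld('wrist');g=C['frame'].max(2).astype(int)
q=lambda x,y,z: proj(C,s['eef_pos']+Rt@np.array([x,y,z]))[0]
for n,z in(('gripfar',.0115),('near',-.0405)):
  for x in(-.014,.014): print(n,x,q(x,-.009,z),q(x,.009,z))
for r in (196,200,205,210,215,222,230,240,250,255): print(r,g[r,236:276])
for r in (178,180,182,184): print(r,g[r,238:276])
for r in (285,300,320): print(r, 'left/right fingers',g[r,200:312:4])
E
```

```text
gripfar -0.014 [241.8 229.5] [265.2 229.5]
gripfar 0.014 [241.3 194.3] [265.5 194.4]
near -0.014 [237.8 262.3] [267.9 262.3]
near 0.014 [237.  217.9] [268.4 217.9]
196 [137 140 138 138 132 123  94  63  53  47  47  52  54  51  47  48  49  51  47  46  46  48  49  48  48  41  42  44  45  56  91 119 137 139 140 139 142 139 136 158]
200 [149 140 139 136 129 108  75  53  46  49  48  47  45  53  49  46  47  49  45  45  46  42  48  46  49  48  41  43  40  48  68  99 128 136 139 137 137 138 135 137]
205 [220 182 146 135 123  89  56  48  48  44  46  48  44  45  45  46  46  45  43  41  44  40  43  48  40  44  41  44  43  41  45  68 102 126 135 138 140 138 137 137]
210 [235 234 233 223 180 112  61  53  45  45  47  42  44  43  37  42  46  41  45  37  40  37  43  44  41  40  39  36  42  34  43  47  76 112 131 137 140 140 140 147]
215 [233 234 233 217 151  82  46  43  42  43  42  43  40  42  38  35  40  40  38  41  45  42  40  41  41  36  37  40  38  43  38  39  45  76 112 134 140 155 189 219]
222 [117 119 145 156 120  67  49  47  43  42  47  46  35  45  47  45  47  43  42  46  37  45  41  47  41  
[... 906 characters left out ...]
50 138 151 186 222 232 233 230 219 177 131 113 115 118 116  99  96 114 128 135 137 135 135 131 125 114 103 109 155 214 230 234 234]
184 [234 234 231 220 179 164 182 202 213 214 206 191 177 147 114  95  87  89  92  91  86  90 100 117 125 130 132 134 135 133 128 113 111 136 183 224 233 233]
285 left/right fingers [ 52  54  52  71  85  59  58  59  61  62  57  59  62  56  61  59  55  62  58  59  56  60  58  57 106  52  45  49]
300 left/right fingers [ 53  51  46  95  83  79  75  74  75  73  76  77  75  74  73  74  74  73  75  77  76  76  78  72 118  75  47  41]
320 left/right fingers [ 51  50  45  35  44  25  70  73 190 194 197 194 193 195 198 198 195 197 201 201 190  85  75  29  46  36  48  42]
```

>>> carry_out:
  travel:
    - [0,0.0022,0]
    - [0,0.0022,-0.0006]
    - [0.006,0.0014,-0.0088]
    - [0.0114,0.0008,-0.017]
    - [0.0114,0.0008,-0.017]
    - [0.0114,0.0008,-0.017]
  rot:
    - [0,-0.002,0.0035]
    - [0,-0.002,0.0035]
    - [0,-0.002,0.0035]
    - [0,-0.002,0.0035]
    - [0,-0.002,0.0035]
    - [0,-0.002,0.0035]

```text
time: 12.95
eef_pos: [0.5446, 0.0525, 0.2329]
tcp_rot: [-0.403, 2.513, -0.228]
ft_force: [0.9, 0.1, -1.5]
gripper_width: 0.189
grasp_force: 29.4
```

```bash
cat > st.py <<'E'
from h import *
np.set_printoptions(precision=4,suppress=True)
s=arm.sense();Rt=R.from_rotvec(s['tcp_rot']).as_matrix();V=(XL,YL,N)
e=(s['eef_pos']+Rt[:,2]*.0635-P0)
x=-Rt[:,0];print('tip XL,YL,N mm',np.array([e@v for v in V])*1e3,'tool y mm',e@Rt[:,1]*1e3,'ang',np.degrees(np.arctan2(x@YL,x@XL)),'F XL,YL,N',np.array([s['ft_force']@v for v in V]),'Fy_tool',s['ft_force']@Rt[:,1],'Tz',s['ft_torque']@N,'tilt err deg',np.degrees(np.arccos(min(1,-Rt[:,2]@N))),s['gripper_width'],s['time'],s['qpos'])
E
python3 st.py
```

```text
tip XL,YL,N mm [0.6975 0.0956 4.8853] tool y mm -0.2198890805448217 ang 25.526965640434618 F XL,YL,N [-0.1007  0.2391 -1.7319] Fy_tool 0.2611867672073344 Tz -0.09600951963316046 tilt err deg 0.074789018987144 0.1891126750131313 12.95 [-0.2376  0.1825 -0.1926  2.4282  1.5979  0.3377 -0.0333]
```

Now I'll descend along the axis in about 3 mm steps (0.0017, -0.0002, -0.0025).

>>> carry_out:
  travel:
    - [0.0017,-0.0002,-0.0025]
    - [0.0034,-0.0004,-0.0049]
    - [0.0034,-0.0004,-0.0049]
  rot:
    - [0,0,0]
    - [0,0,0]
    - [0,0,0]

```text
time: 13.2
eef_pos: [0.5484, 0.0523, 0.228]
tcp_rot: [-0.403, 2.512, -0.228]
ft_force: [0.3, -0.4, -1.2]
gripper_width: 0.188
grasp_force: 29.4
```

>>> carry_out:
  travel:
    - [0.0017,-0.0002,-0.0025]
    - [0.0017,-0.0002,-0.0025]
    - [0.0017,-0.0002,-0.0025]
  rot:
    - [0,0,0]
    - [0,0,0]
    - [0,0,0]

```text
time: 13.45
eef_pos: [0.5498, 0.0527, 0.2263]
tcp_rot: [-0.404, 2.511, -0.227]
ft_force: [-9.7, 1.7, 10.8]
gripper_width: 0.185
grasp_force: 30.1
```

```bash
python3 st.py
```

```text
tip XL,YL,N mm [ 1.2713  1.0129 -3.4135] tool y mm 0.367126101068848 ang 25.562550648980682 F XL,YL,N [-1.8567  0.4307 14.5273] Fy_tool 1.1815234646848656 Tz 0.0029495831393060827 tilt err deg 0.1784543350652391 0.18498575702805511 13.45 [-0.2273  0.2022 -0.2003  2.4293  1.667   0.3412 -0.0991]
```

>>> carry_out:
  travel:
    - [-0.0006,0.0024,-0.0002]
    - [-0.0006,0.0024,-0.0002]
    - [-0.0006,0.0024,-0.0002]
  rot:
    - [0,0,0]
    - [0,0,0]
    - [0,0,0]

```text
time: 13.7
eef_pos: [0.5494, 0.0541, 0.2261]
tcp_rot: [-0.402, 2.511, -0.229]
ft_force: [-6.2, -1.3, 8.1]
gripper_width: 0.186
grasp_force: 30.2
```

```bash
python3 st.py
```

```text
tip XL,YL,N mm [ 0.6785  2.1737 -3.3118] tool y mm 1.67770267330453 ang 25.50850196584018 F XL,YL,N [-0.2277 -2.1193 10.1072] Fy_tool -1.8393557018943023 Tz -0.02616679482132822 tilt err deg 0.19904606385317478 0.18612838951451185 13.7 [-0.2322  0.2031 -0.2018  2.4295  1.6619  0.3467 -0.1005]
```

>>> carry_out:
  travel:
    - [-0.0006,0.0024,-0.0006]
    - [-0.0006,0.0024,-0.0006]
    - [-0.0006,0.0024,-0.0006]
  rot:
    - [0,0,0]
    - [0,0,0]
    - [0,0,0]

```text
time: 13.95
eef_pos: [0.549, 0.0558, 0.2255]
tcp_rot: [-0.401, 2.511, -0.23]
ft_force: [-3.0, -2.8, 6.7]
gripper_width: 0.186
grasp_force: 30.4
```

```bash
python3 st.py
```

```text
tip XL,YL,N mm [-0.1957  3.7867 -3.4294] tool y mm 3.5149958451675216 ang 25.476403940831112 F XL,YL,N [ 1.6285 -3.1144  6.9799] Fy_tool -3.5371062087990515 Tz -0.013411783340395333 tilt err deg 0.2418215214471982 0.18625465643970296 13.95 [-0.2366  0.2047 -0.2045  2.4301  1.6606  0.3521 -0.1058]
```

>>> carry_out:
  travel:
    - [-0.0006,0.0024,-0.0008]
    - [-0.0006,0.0024,-0.0008]
    - [-0.0006,0.0024,-0.0008]
  rot:
    - [0,0,0]
    - [0,0,0]
    - [0,0,0]

```text
time: 14.2
eef_pos: [0.5485, 0.0577, 0.2248]
tcp_rot: [-0.4, 2.511, -0.231]
ft_force: [-3.6, -2.8, 7.9]
gripper_width: 0.188
grasp_force: 30.7
```

```bash
python3 st.py
```

```text
tip XL,YL,N mm [-1.1179  5.5654 -3.6041] tool y mm 5.521991132807193 ang 25.45700276894854 F XL,YL,N [ 1.8952 -3.2489  8.2576] Fy_tool -3.785913014190187 Tz -0.02390996490928754 tilt err deg 0.2925280218546781 0.18805253222828655 14.2 [-0.2407  0.2065 -0.2077  2.4309  1.6609  0.3578 -0.1128]
```

The key is sliding on the head top, which is 3.4 mm lower than assumed, and it isn't in the slot. I'll slide back the other way.

>>> carry_out:
  travel:
    - [0.0005,-0.002,0.0005]
    - [0.001,-0.004,0.001]
    - [0.0014,-0.0056,0.0014]
    - [0.0015,-0.0062,0.0015]
    - [0.0015,-0.0062,0.0015]
  rot:
    - [0,0,0]
    - [0,0,0]
    - [0,0,0]
    - [0,0,0]
    - [0,0,0]

```text
time: 14.62
eef_pos: [0.5494, 0.0542, 0.2258]
tcp_rot: [-0.405, 2.512, -0.225]
ft_force: [-6.8, 2.8, 6.0]
gripper_width: 0.188
grasp_force: 29.9
```

```bash
python3 st.py
```

```text
tip XL,YL,N mm [ 0.3901  2.5222 -3.4762] tool y mm 2.1036135948202026 ang 25.573725695838647 F XL,YL,N [-2.4101  1.9516  9.0058] Fy_tool 2.808850359678084 Tz -0.04361071178259657 tilt err deg 0.1515375745420562 0.18791503275908739 14.6167 [-0.2294  0.2029 -0.2015  2.4294  1.6651  0.3418 -0.0999]
```

>>> carry_out:
  travel:
    - [0.0003,-0.001,0.0003]
    - [0.0005,-0.002,0.0005]
    - [0.0005,-0.002,0.0005]
  rot:
    - [0,0,0]
    - [0,0,0]
    - [0,0,0]

```text
time: 14.87
eef_pos: [0.5498, 0.0528, 0.2262]
tcp_rot: [-0.406, 2.512, -0.224]
ft_force: [-6.6, 4.2, 5.3]
gripper_width: 0.19
grasp_force: 29.9
```

```bash
python3 st.py
```

```text
tip XL,YL,N mm [ 1.0202  1.2261 -3.4977] tool y mm 0.6578966540877368 ang 25.60206478764719 F XL,YL,N [-2.7397  3.3036  8.4127] Fy_tool 4.179924113627744 Tz -0.006775755793681615 tilt err deg 0.18243890626204548 0.18982552897338545 14.8667 [-0.2259  0.2019 -0.1992  2.4288  1.6662  0.3371 -0.0955]
```

>>> carry_out:
  travel:
    - [0.0003,-0.001,0.0003]
    - [0.0005,-0.002,0.0005]
    - [0.0005,-0.002,0.0005]
  rot:
    - [0,0,0]
    - [0,0,0]
    - [0,0,0]

```text
time: 15.12
eef_pos: [0.5502, 0.051, 0.2266]
tcp_rot: [-0.407, 2.512, -0.224]
ft_force: [-4.9, 4.5, 4.3]
gripper_width: 0.19
grasp_force: 29.9
```

```bash
python3 st.py
```

```text
tip XL,YL,N mm [ 1.8428 -0.4738 -3.5427] tool y mm -1.2323313642715374 ang 25.616374100585737 F XL,YL,N [-2.0312  3.8474  6.6543] Fy_tool 4.363103505765901 Tz -0.0157575703753442 tilt err deg 0.19589984915247566 0.18985765858884768 15.1167 [-0.2222  0.2009 -0.1965  2.4282  1.6672  0.3329 -0.0909]
```

>>> carry_out:
  travel:
    - [0.0003,-0.001,0.0001]
    - [0.0005,-0.002,0.0002]
    - [0.0005,-0.002,0.0002]
  rot:
    - [0,0,0]
    - [0,0,0]
    - [0,0,0]

```text
time: 15.37
eef_pos: [0.5508, 0.0489, 0.2269]
tcp_rot: [-0.407, 2.512, -0.224]
ft_force: [-5.8, 4.3, 4.9]
gripper_width: 0.187
grasp_force: 30.2
```

```bash
python3 st.py
```

```text
tip XL,YL,N mm [ 2.7065 -2.517  -3.792 ] tool y mm -3.4474213284863615 ang 25.61137651615583 F XL,YL,N [-2.4109  3.5226  7.62  ] Fy_tool 4.234258919770239 Tz 0.028239196926641397 tilt err deg 0.18972358733489245 0.18689406613484105 15.3667 [-0.218   0.2004 -0.1942  2.4279  1.6711  0.3295 -0.0894]
```

```bash
python3 - <<'E'
from h import *
np.set_printoptions(precision=2,suppress=True,linewidth=220)
V=ld('wtilt');g=cv2.GaussianBlur(V['frame'].astype(float).mean(2),(0,0),.6)
P=np.array([.5843,.0474,.1728])
L=[];Rr=[]
for r in range(178,195):
    row=g[r,240:275]; 
    d=row<190; idx=np.where(d)[0]
    # sub-pixel crossings at 200
    cr=[(240+i+(row[i]-200)/(row[i]-row[i+1])) for i in range(34) if (row[i]-200)*(row[i+1]-200)<0]
    print(r,np.array(cr))
W=ld('wscr');g=W['frame'].astype(int).max(2)
for r in range(198,226,2): print(r,g[r,246:284])
E
```

```text
178 [241.94 256.42 265.94 271.24]
179 [242.04 245.88 248.27 256.9  266.38 271.67]
180 [241.88 244.18 248.99 257.5  266.96 272.05]
181 [241.39 243.41 249.45 258.   267.41 272.37]
182 [240.93 243.59 250.17 258.55 268.02 272.37]
183 [240.95 243.89 250.86 259.09 268.49 272.16]
184 [241.29 243.97 251.4  259.73 269.25 271.73]
185 [241.71 243.59 252.01 260.31 269.66 271.37]
186 [252.4  260.87 269.22 271.31]
187 [252.96 261.48 268.74 271.39]
188 [253.44 261.97 268.95 271.04]
189 [254.18 262.52]
190 [243.88 245.02 254.88 263.05]
191 [244.69 245.2  255.39 263.73]
192 [256.  264.5]
193 [256.44 265.97]
194 [257.02 266.16]
198 [159 158 160 158 161 157 159 156 155 153 163 180 184 176 167 165 186 205 215 214 214 216 217 221 223 223 222 224 231 234 234 236 236 235 235 234 235 235]
200 [155 156 157 158 159 153 147 138 124 109 102 102 108 112 120 120 141 175 204 215 216 215 215 217 216 216 216 214 214 219 228 234 235 235 235 235 234 235]
202 [156 156 157 158 148 137 125 115 115 112  99  86  84  92 109 114 114 134 172 202 213 215 215 215 216 215 216 214 207 204 213 225 233 234 235 235 235 235]
204 [153
[... 1029 characters left out ...]
105 112 118 113 120 153 190 214 216 214 209 199 180 185 215 229 235]
218 [149 134 107  83  79  75  92 111 123 128 131 128 131 131 132 132 132 127 116  97  85  94 110 120 117 114 119 148 181 182 170 151 138 141 181 221 233 236]
220 [155 149 127 103  88  80  77  85 105 121 131 129 132 131 130 133 131 131 126 118 102 101 108 116 119 117 114 114 120 115 105 110 127 165 210 229 234 234]
222 [157 155 150 133 105  86  79  78  88 103 114 117 119 125 125 127 132 131 129 128 116 101  94  99 100  98  96  90  85  81  81  97 144 194 216 212 204 203]
224 [159 159 157 154 138 118  96  84  78  83  89  89  89  98 111 124 124 124 118 112 100  89  82  73  75  76  76  74  75  81  93 117 142 162 164 162 156 159]
```

```bash
python3 - <<'E'
from h import *
np.set_printoptions(precision=4,suppress=True)
V=ld('wtilt');W=ld('wscr');P=np.array([.5843,.0474,.1728])
def pl(c,u): o,d=ray(c,u);return o+d*((P-o)@N)/(d@N)
def an(c,p,q):
    a,b=pl(c,p),pl(c,q);d=b-a;t=np.degrees(np.arctan2(d@YL,d@XL)); m=(a+b)/2-P; y=np.cos(np.radians(t))*YL-np.sin(np.radians(t))*XL
    return t,(m@y)*1e3
print('V',an(V,(248.99,180),(256.0,192)),an(V,(257.5,180),(264.5,192)))
print('W',an(W,(262.7,200),(272.3,216)),an(W,(255.9,204),(264,218)))
E
python3 st.py
```

```text
V (np.float64(29.34138794014056), np.float64(-5.579146698788886)) (np.float64(29.606205810802123), np.float64(2.2245243358430598))
W (np.float64(29.26605031813836), np.float64(4.816119973288111)) (np.float64(28.852068645135038), np.float64(-2.8395642267837804))
tip XL,YL,N mm [ 2.7065 -2.517  -3.792 ] tool y mm -3.4474213284863615 ang 25.61137651615583 F XL,YL,N [-2.4109  3.5226  7.62  ] Fy_tool 4.234258919770239 Tz 0.028239196926641397 tilt err deg 0.18972358733489245 0.18689406613484105 15.3667 [-0.218   0.2004 -0.1942  2.4279  1.6711  0.3295 -0.0894]
```

The slot angle is really 29.3°, since both views agree. I'll correct the key's angle and scan back slowly under light pressure.

>>> carry_out:
  travel:
    - [0,0,0]
    - [0,0,0]
    - [-0.0002,0.0007,-0.0002]
    - [-0.0004,0.0013,-0.0004]
    - [-0.0006,0.0019,-0.0006]
    - [-0.0008,0.0026,-0.0008]
  rot:
    - [-0.037,0.005,0.053]
    - [-0.037,0.005,0.053]
    - [-0.037,0.005,0.053]
    - [-0.037,0.005,0.053]
    - [-0.037,0.005,0.053]
    - [-0.037,0.005,0.053]

```text
time: 15.87
eef_pos: [0.5503, 0.0502, 0.2264]
tcp_rot: [-0.486, 2.501, -0.252]
ft_force: [-5.8, -0.1, 7.3]
gripper_width: 0.183
grasp_force: 30.0
```

```bash
python3 st.py
```

```text
tip XL,YL,N mm [ 1.9781 -1.4006 -3.8114] tool y mm -2.185687739200772 ang 29.26223260915832 F XL,YL,N [-0.4831 -0.8198  9.2705] Fy_tool -0.48666433606617865 Tz -0.039455922066534296 tilt err deg 0.14398333372963343 0.18280091078979707 15.8667 [-0.228   0.2015 -0.1909  2.4292  1.6709  0.3353 -0.0321]
```

>>> carry_out:
  travel:
    - [-0.0002,0.0007,-0.0002]
    - [-0.0004,0.0013,-0.0004]
    - [-0.0006,0.0019,-0.0006]
    - [-0.0006,0.0019,-0.0006]
  rot:
    - [0,0,0]
    - [0,0,0]
    - [0,0,0]
    - [0,0,0]

```text
time: 16.2
eef_pos: [0.5501, 0.0511, 0.2262]
tcp_rot: [-0.484, 2.5, -0.255]
ft_force: [-5.8, -1.3, 8.1]
gripper_width: 0.186
grasp_force: 30.1
```

```bash
python3 st.py
```

```text
tip XL,YL,N mm [ 1.5624 -0.6605 -3.8153] tool y mm -1.3280572383945868 ang 29.213767684010527 F XL,YL,N [ 0.1052 -1.9696  9.8323] Fy_tool -1.7987062703916934 Tz -0.024179478130805565 tilt err deg 0.21602762162795017 0.18617146609888321 16.2 [-0.2312  0.2025 -0.1931  2.43    1.6711  0.3407 -0.0377]
```

>>> carry_out:
  travel:
    - [-0.0002,0.0007,-0.0002]
    - [-0.0004,0.0013,-0.0004]
    - [-0.0006,0.0019,-0.0006]
    - [-0.0006,0.0019,-0.0006]
  rot:
    - [0,0,0]
    - [0,0,0]
    - [0,0,0]
    - [0,0,0]

```text
time: 16.53
eef_pos: [0.5497, 0.0524, 0.2257]
tcp_rot: [-0.483, 2.5, -0.256]
ft_force: [-4.5, -2.1, 8.4]
gripper_width: 0.186
grasp_force: 30.2
```

```bash
python3 st.py
```

```text
tip XL,YL,N mm [ 0.85    0.5132 -3.9015] tool y mm 0.049244928020755016 ang 29.18301496684666 F XL,YL,N [ 1.3566 -2.636   9.3303] Fy_tool -3.0000948858985876 Tz -0.01951675305840006 tilt err deg 0.2646861332216134 0.18570567617144407 16.5333 [-0.2344  0.2037 -0.1955  2.4309  1.6713  0.3454 -0.0432]
```

>>> carry_out:
  travel:
    - [-0.0002,0.0007,-0.0002]
    - [-0.0004,0.0013,-0.0004]
    - [-0.0006,0.0019,-0.0006]
    - [-0.0006,0.0019,-0.0006]
  rot:
    - [0,0,0]
    - [0,0,0]
    - [0,0,0]
    - [0,0,0]

```text
time: 16.87
eef_pos: [0.5492, 0.0537, 0.2251]
tcp_rot: [-0.482, 2.5, -0.257]
ft_force: [-3.1, -4.2, 7.4]
gripper_width: 0.193
grasp_force: 30.5
```

```bash
python3 st.py
```

```text
tip XL,YL,N mm [ 0.0788  1.6357 -4.0033] tool y mm 1.410928331312128 ang 29.150605672101825 F XL,YL,N [ 2.1456 -4.5593  7.5113] Fy_tool -5.065902429064673 Tz -0.04670948718320023 tilt err deg 0.3213835072014191 0.1926992441872524 16.8667 [-0.2377  0.205  -0.1979  2.4317  1.6713  0.3501 -0.0488]
```

>>> carry_out:
  travel:
    - [-0.0002,0.0007,-0.0002]
    - [-0.0004,0.0013,-0.0004]
    - [-0.0006,0.0019,-0.0006]
    - [-0.0006,0.0019,-0.0006]
  rot:
    - [0,0,0]
    - [0,0,0]
    - [0,0,0]
    - [0,0,0]

```text
time: 17.2
eef_pos: [0.5486, 0.0558, 0.2244]
tcp_rot: [-0.482, 2.5, -0.257]
ft_force: [-2.7, -3.4, 6.3]
gripper_width: 0.189
grasp_force: 30.5
```

```bash
python3 st.py
```

```text
tip XL,YL,N mm [-1.0832  3.6538 -4.0617] tool y mm 3.737796520754886 ang 29.16138341794228 F XL,YL,N [ 1.7768 -3.7209  6.4484] Fy_tool -4.145712893699784 Tz -0.05112359602635519 tilt err deg 0.29688845843071476 0.18851040433919847 17.2 [-0.2412  0.2064 -0.2009  2.4326  1.6713  0.3538 -0.0541]
```

>>> carry_out:
  travel:
    - [-0.0017,0.0002,0.0025]
    - [-0.0009,-0.0023,0.0033]
    - [-0.0009,-0.0028,0.0034]
    - [-0.0009,-0.0028,0.0034]
  rot:
    - [0,0,0]
    - [0,0,0]
    - [0,0,0]
    - [0,0,0]

```text
time: 17.53
eef_pos: [0.547, 0.0545, 0.2269]
tcp_rot: [-0.485, 2.502, -0.253]
ft_force: [1.0, -0.6, -0.5]
gripper_width: 0.19
grasp_force: 30.0
```

```bash
python3 st.py; python3 - <<'E'
from h import *
np.set_printoptions(precision=1,suppress=True,linewidth=220)
c=cam('wrist');g=c['frame'].max(2).astype(int)
for r in range(168,204,3): print(r,g[r,236:280])
E
```

```text
tip XL,YL,N mm [-1.023   2.3983 -1.2262] tool y mm 2.5933887412354335 ang 29.238762073828298 F XL,YL,N [ 0.5747 -0.4549 -1.0659] Fy_tool -0.6768201528347555 Tz -0.09098387113687537 tilt err deg 0.07677330079100425 0.18956483923897943 17.5333 [-0.2402  0.198  -0.1944  2.4316  1.65    0.3429 -0.0253]
168 [229 232 232 231 232 233 234 232 225 202 177 169 167 168 164 167 166 166 165 165 166 163 163 166 168 164 168 169 167 172 170 168 171 170 169 171 168 169 168 167 168 168 165 168]
171 [235 235 235 235 235 235 235 235 233 224 197 174 170 166 165 166 168 167 163 166 166 167 164 167 164 167 166 165 165 166 166 164 167 170 170 169 169 169 170 170 169 171 170 169]
174 [234 236 235 235 234 235 235 232 221 196 174 168 167 161 163 159 162 165 165 164 162 164 168 165 166 165 163 164 167 164 166 167 167 163 163 166 167 168 168 167 170 168 167 168]
177 [235 234 236 234 228 215 209 199 167 128 115 105 100  95  94  92  94  93  99  98 103 116 129 140 147 156 165 166 167 166 165 163 165 164 165 166 165 164 164 165 163 165 168 166]
180 [235 234 230 219 182 147 119  97  88  84  82  81  82  82  84  80  78
[... 683 characters left out ...]
6 136 131 130 130 128 127 127 127 126 126 130 125 131 127 127 130 125 125 125 128 127 124 125 130 133 135 134 132 122 123 147 187 214 221 228 231 234 236]
195 [136 139 139 138 135 127 102  76  61  56  51  54  55  52  53  51  48  52  54  50  50  48  49  48  51  49  50  47  58  74 104 128 136 139 139 136 136 142 166 205 228 233 236 236]
198 [140 140 139 135 132 122  90  56  49  51  46  49  49  52  47  47  51  46  47  48  46  43  46  42  47  47  43  47  44  53  78 110 131 135 141 139 138 135 140 146 177 219 232 235]
201 [165 154 142 136 130 109  76  54  49  49  53  48  46  46  47  49  42  44  45  44  45  39  42  45  43  46  44  40  42  44  56  88 121 134 139 139 136 138 136 142 147 183 222 234]
```

>>> carry_out:
  travel:
    - [0.0006,-0.0018,0.0006]
    - [0.0006,-0.0018,0.0006]
    - [0.0018,-0.002,-0.0011]
    - [0.0033,-0.0022,-0.0032]
    - [0.0033,-0.0022,-0.0032]
  rot:
    - [0,0,0]
    - [0,0,0]
    - [0,0,0]
    - [0,0,0]
    - [0,0,0]

```text
time: 18.0
eef_pos: [0.5503, 0.0536, 0.2244]
tcp_rot: [-0.488, 2.5, -0.251]
ft_force: [-12.7, 2.2, 17.6]
gripper_width: 0.187
grasp_force: 30.1
```

```bash
python3 st.py
```

```text
tip XL,YL,N mm [ 0.4792  2.0698 -5.1966] tool y mm 1.5689320475980075 ang 29.31305588552109 F XL,YL,N [-0.4159  0.5683 21.781 ] Fy_tool 0.7042196731736778 Tz -0.024434211448824187 tilt err deg 0.20164177874801054 0.18710612789300357 18.0 [-0.2308  0.2067 -0.1978  2.4309  1.6849  0.3417 -0.053 ]
```

>>> carry_out:
  travel:
    - [-0.0011,0.0001,0.0016]
    - [-0.0008,-0.0008,0.0019]
    - [-0.0005,-0.0015,0.0021]
    - [-0.0005,-0.0015,0.0021]
  rot:
    - [0,0,0]
    - [0,0,0]
    - [0,0,0]
    - [0,0,0]

```text
time: 18.33
eef_pos: [0.5498, 0.0515, 0.2254]
tcp_rot: [-0.487, 2.502, -0.251]
ft_force: [-1.0, 2.4, -0.8]
gripper_width: 0.186
grasp_force: 29.8
```

```bash
python3 st.py
```

```text
tip XL,YL,N mm [ 0.6701 -0.2013 -4.2195] tool y mm -0.5051493741089114 ang 29.270380537131597 F XL,YL,N [-1.5132  2.223   0.0744] Fy_tool 2.679073163292249 Tz -0.007406317574923493 tilt err deg 0.059058029955956146 0.18606953722584135 18.3333 [-0.2305  0.203  -0.1915  2.4296  1.6693  0.3361 -0.0334]
```

>>> carry_out:
  travel:
    - [0.001,0.0003,-0.0018]
    - [0.0018,0.0002,-0.0029]
    - [0.0018,0.0002,-0.0029]
  rot:
    - [0,0,0]
    - [0,0,0]
    - [0,0,0]

```text
time: 18.58
eef_pos: [0.5517, 0.052, 0.2242]
tcp_rot: [-0.487, 2.499, -0.252]
ft_force: [-18.7, 3.5, 26.0]
gripper_width: 0.191
grasp_force: 30.1
```

```bash
python3 st.py
```

```text
tip XL,YL,N mm [ 1.7589  0.5695 -6.2609] tool y mm -0.3583997516104741 ang 29.29523714743157 F XL,YL,N [-0.6349  1.1578 32.1394] Fy_tool 1.2917831723081266 Tz -0.02350367108249929 tilt err deg 0.2504451323974153 0.1908998970677887 18.5833 [-0.2267  0.2084 -0.1971  2.4302  1.6943  0.3407 -0.0585]
```

>>> carry_out:
  travel:
    - [-0.0011,0.0001,0.0016]
    - [-0.0013,0.0002,0.0018]
    - [-0.0013,0.0002,0.0018]
  rot:
    - [0,0,0]
    - [0,0,0]
    - [0,0,0]

```text
time: 18.83
eef_pos: [0.5505, 0.0513, 0.2246]
tcp_rot: [-0.485, 2.502, -0.253]
ft_force: [-1.1, 1.4, -1.1]
gripper_width: 0.188
grasp_force: 29.9
```

```bash
python3 st.py
```

```text
tip XL,YL,N mm [ 0.9022 -0.3555 -5.3294] tool y mm -0.7453328209566519 ang 29.237344316684613 F XL,YL,N [-1.6994  1.197  -0.1711] Fy_tool 1.8747439628286413 Tz -0.014116109000884197 tilt err deg 0.08934755865470353 0.18844599111519933 18.8333 [-0.2299  0.2058 -0.1928  2.4298  1.6778  0.3388 -0.043 ]
```

>>> carry_out:
  travel:
    - [-0.0004,0.0014,-0.0004]
    - [-0.0009,0.0028,-0.0009]
    - [-0.0009,0.0028,-0.0009]
  rot:
    - [0,0,0]
    - [0,0,0]
    - [0,0,0]

```text
time: 19.08
eef_pos: [0.5496, 0.0534, 0.2236]
tcp_rot: [-0.484, 2.502, -0.255]
ft_force: [-1.3, -0.3, 1.1]
gripper_width: 0.19
grasp_force: 30.0
```

```bash
python3 st.py
```

```text
tip XL,YL,N mm [-0.5856  1.5096 -5.484 ] tool y mm 1.6172975582513665 ang 29.207192156422618 F XL,YL,N [-0.3689 -0.4089  1.6142] Fy_tool -0.1809895806420019 Tz 0.006765084113552505 tilt err deg 0.14935577627381835 0.18951302780186738 19.0833 [-0.235   0.2079 -0.1969  2.4314  1.6777  0.3461 -0.0513]
```

>>> carry_out:
  travel:
    - [-0.0004,0.0014,-0.0004]
    - [-0.0007,0.0022,-0.0007]
    - [-0.0007,0.0022,-0.0007]
  rot:
    - [0,0,0]
    - [0,0,0]
    - [0,0,0]

```text
time: 19.33
eef_pos: [0.549, 0.0552, 0.2231]
tcp_rot: [-0.483, 2.502, -0.255]
ft_force: [0.3, -3.3, 1.4]
gripper_width: 0.186
grasp_force: 30.2
```

```bash
python3 st.py;python3 - <<'E'
from h import *
np.set_printoptions(precision=1,suppress=True,linewidth=220)
c=cam('wrist');g=c['frame'].max(2).astype(int)
s=arm.sense();Rt=R.from_rotvec(s['tcp_rot']).as_matrix();C=ld('wrist')
q=lambda x,y,z: proj(C,s['eef_pos']+Rt@np.array([x,y,z]))[0]
for n,z in(('gripfar',.0115),('near',-.0405)):
  for x in(-.014,.014): print(n,x,q(x,-.009,z),q(x,.009,z))
print(g[184:270,254])
for r in(184,187,190): print(r,g[r,230:280])
t=cam('top');sc=cam('scene')
E
```

```text
tip XL,YL,N mm [-1.6148  3.1336 -5.4248] tool y mm 3.5406636643758187 ang 29.189662852210585 F XL,YL,N [ 1.3452 -3.1965  0.7265] Fy_tool -3.448957993718855 Tz 0.013283236765065043 tilt err deg 0.18695129672706445 0.18627395518496284 19.3333 [-0.2389  0.209  -0.1999  2.4325  1.6774  0.351  -0.0572]
gripfar -0.014 [242.1 228.7] [265.5 228.7]
gripfar 0.014 [241.6 193.6] [265.8 193.6]
near -0.014 [238.1 261.3] [268.3 261.3]
near 0.014 [237.4 216.9] [268.8 216.9]
[ 89 107 126 139 139 142 141 136 116  87  61  48  49  48  51  48  41  49  46  42  48  40  48  44  42  44  44  46  36  43  38  37  42  43  41  42  46  45  45  43  42  45  49  42  41  41  41  45  44  42  39  38  37  43
  39  41  43  37  42  37  42  41  35  35  33  39  41  35  38  33  33  34  38  35  35  46  70  99 114 119 122 123 120 123 120 121]
184 [236 236 236 235 230 216 192 166 153 158 175 168 133 105  96  91  85  87  82  86  85  87  89  91  89  85  86  82  84  83  80  81  80  95 112 138 159 167 169 167 167 167 168 164 168 164 166 165 167 164]
187 [236 237 236 234 221 179 139 123 116 130 149 141 118 112 117 124 127 130 133 133 138 138 138 139 139 136 138 134 133 130 129 124 118 111 102 100 112 135 152 159 166 167 166 168 164 166 166 166 169 168]
190 [236 237 235 226 192 149 127 119 118 125 132 139 138 141 142 142 140 140 140 137 144 141 140 139 141 141 136 138 139 137 140 140 141 138 137 137 131 129 124 117 122 140 154 164 167 170 172 187 217 229]
```

>>> carry_out:
  travel:
    - [0.0005,-0.0015,0.0005]
    - [0.0009,-0.0029,0.0009]
    - [0.0018,-0.003,-0.0003]
    - [0.0026,-0.0031,-0.0016]
    - [0.0026,-0.0031,-0.0016]
  rot:
    - [0,0,0]
    - [0,0,0]
    - [0,0,0]
    - [0,0,0]
    - [0,0,0]

```text
time: 19.9
eef_pos: [0.5508, 0.0554, 0.2227]
tcp_rot: [-0.489, 2.499, -0.249]
ft_force: [-18.7, 2.1, 25.8]
gripper_width: 0.192
grasp_force: 30.3
```

```bash
python3 st.py
```

```text
tip XL,YL,N mm [-0.2378  4.023  -6.7397] tool y mm 3.609867679216063 ang 29.359481853366805 F XL,YL,N [-0.6091 -0.2709 31.9327] Fy_tool 0.12402536147026488 Tz -0.0437811512638031 tilt err deg 0.2863381655558519 0.19153677477091405 19.9 [-0.2298  0.2111 -0.2024  2.4318  1.6999  0.3438 -0.0699]
```

```bash
python3 - <<'E'
from h import *
np.set_printoptions(precision=1,suppress=True,linewidth=220)
a=cv2.resize(cv2.imread('pics/ins.png')[:,:,::-1],(160,120),interpolation=cv2.INTER_AREA).max(2).astype(int)
b=cam('wrist')['frame'][150:270,175:335].max(2).astype(int)
for c in (70,74,78,82,86): print(c,'ins',a[98:116,c],a[38:50,c]);print('   now',b[98:116,c],b[38:50,c])
s=arm.sense();Rt=R.from_rotvec(s['tcp_rot']).as_matrix();C=ld('wrist')
for d in (0,.002,.004):print(d,proj(C,[s['eef_pos']+Rt@np.array([-.014,0,-.0405-d]),s['eef_pos']+Rt@np.array([.014,0,.0115-d])]))
E
```

```text
70 ins [ 38  39  39  35  38  38  40  34  38  50  86 128 155 164 163 165 162 158] [126 134 137 137 128 107  78  56  48  49  49  49]
   now [ 37  37  36  45  42  40  35  34  41  42  37  38  58  86 111 118 119 122] [138 139 142 128 106  71  57  48  52  47  42  45]
74 ins [ 38  41  38  37  40  39  35  38  40  43  69 102 130 151 161 163 163 162] [133 135 135 135 124 100  71  51  50  47  48  51]
   now [ 40  41  39  43  37  30  37  37  35  31  36  41  65  92 113 116 119 120] [137 137 135 128  99  69  54  50  46  44  48  48]
78 ins [ 35  37  36  37  39  41  36  34  39  54  74  98 114 125 141 155 162 163] [139 138 139 135 123  97  68  51  50  49  45  46]
   now [ 39  35  33  37  37  38  32  36  34  35  36  36  66  97 114 122 120 124] [140 138 136 127  98  67  50  49  50  50  48  47]
82 ins [ 35  40  37  37  38  35  35  36  39  53  78 102 114 118 121 127 142 156] [137 139 137 132 114  89  59  50  48  48  46  45]
   now [ 36  32  38  37  36  31  37  38  35  35  37  41  65  96 114 119 120 120] [138 136 135 125  98  63  49  47  46  43  47  46]
86 ins [ 34  37  36  36  38  36  35  36  39  56  83 105 114 116 117 118 122 134] [134 137 138 127 106  81  57  45  42  46  43  42]
   now [ 34  36  31  32  37  38  34  35  36  34  35  40  67  95 113 117 113 117] [138 136 138 126 100  65  51  51  47  48  48  40]
0 [[253.1 261.3]
 [253.6 193.5]]
0.002 [[253.1 262.9]
 [253.6 194.2]]
0.004 [[253.  264.6]
 [253.6 194.9]]
```

>>> carry_out:
  travel:
    - [-0.0009,0.0001,0.0012]
    - [-0.0009,0.0001,0.0012]
    - [-0.0009,0.0001,0.0012]
    - [-0.0009,0.0001,0.0012]
    - [-0.0009,0.0001,0.0012]
  rot:
    - [0,0,0]
    - [0.04,-0.005,-0.057]
    - [0.08,-0.01,-0.115]
    - [0.119,-0.015,-0.172]
    - [0.119,-0.015,-0.172]

```text
time: 20.37
eef_pos: [0.5503, 0.054, 0.2232]
tcp_rot: [-0.216, 2.528, -0.168]
ft_force: [-6.4, -1.7, 9.6]
gripper_width: 0.189
grasp_force: 30.2
```

```bash
python3 st.py
```

```text
tip XL,YL,N mm [-0.3764  2.3011 -6.1871] tool y mm 2.311526047935884 ang 17.026886746044283 F XL,YL,N [ 0.5027 -2.5048 11.3377] Fy_tool -2.544289139958229 Tz 0.036063948023702136 tilt err deg 0.10262754270771589 0.1885023991249081 20.3667 [-0.2142  0.2105 -0.2202  2.4301  1.6814  0.3497 -0.2665]
```

>>> carry_out:
  travel:
    - [0,0,0]
    - [0,0,0]
    - [0,0,0]
    - [0,0,0]
  rot:
    - [0.04,-0.005,-0.057]
    - [0.08,-0.01,-0.115]
    - [0.119,-0.015,-0.172]
    - [0.119,-0.015,-0.172]

```text
time: 20.7
eef_pos: [0.5503, 0.054, 0.2232]
tcp_rot: [0.05, 2.531, -0.086]
ft_force: [-5.2, -0.3, 9.7]
gripper_width: 0.187
grasp_force: 30.2
```

```bash
python3 st.py; python3 - <<'E'
from h import *
np.set_printoptions(linewidth=220)
g=cam('wrist')['frame'].max(2).astype(int)
for r in range(176,194,2): print(r,g[r,230:280])
t=cam('top')['frame'];T=ld('top');u=proj(T,[.5843,.0474,.1728])[0];print(u);r,c=int(u[1]),int(u[0])
print(t[r-8:r+9,c-10:c+11].max(2))
E
```

```text
tip XL,YL,N mm [-0.3514  2.2694 -6.1812] tool y mm 2.2934370541761444 ang 5.01235415928169 F XL,YL,N [ 1.4158 -0.985  10.905 ] Fy_tool -1.1084341774096667 Tz 0.08913213865886863 tilt err deg 0.07680516983418863 0.1869063295455967 20.7 [-0.1977  0.2116 -0.2402  2.4285  1.6739  0.3551 -0.4691]
176 [234 233 235 234 233 226 196 171 170 168 163 168 169 169 167 167 164 165 167 164 164 162 164 164 163 163 163 166 165 162 166 164 164 165 165 164 166 163 166 165 166 164 166 166 169 183 207 222 231 235]
178 [233 233 235 233 233 224 199 175 170 166 167 166 169 165 159 157 151 139 132 129 127 125 123 124 126 128 132 141 149 156 159 162 164 165 164 165 166 167 163 165 165 165 165 166 169 192 224 233 234 234]
180 [234 235 235 234 233 231 224 211 184 167 163 158 151 135 118 104  97  91  88  88  85  81  86  86  83  83  88  92  94 102 117 134 150 156 164 163 166 165 167 164 164 164 164 167 172 194 223 233 235 235]
182 [234 234 234 235 234 233 234 224 192 157 135 115  99  90  83  84  83  82  80  79  80  81  79  77  83  81  80  81  77  82  87  92 102 117 142 153 162 164 166 165 163 164 165 173 184 208 
[... 1854 characters left out ...]
88]
 [192 188 189 187 189 172 146 130 132 125 102  99 129 144 135 113 121 161 185 188 190]
 [191 190 189 192 181 170 137 116 117 107  96 100 114 134 141 123 132 165 186 189 191]
 [191 188 190 188 173 151 120 103  96  89  85  88  95 110 130 131 149 174 189 191 192]
 [191 190 188 183 159 128 110  99 100  96  94  89  81  93 112 130 160 184 190 192 190]
 [191 191 188 177 148 121 114 116 119 123 122 115  98  93  98 129 164 183 185 192 189]
 [186 190 188 175 147 134 127 116 124 128 130 122 113 110 108 125 165 186 192 192 190]
 [176 175 174 166 153 141 119  91  91  94  96  96 112 118 119 130 160 183 189 191 189]
 [144 143 146 154 153 136  99  56  45  46  48  67  95 124 135 139 154 172 179 185 188]]
```

Torque about the screw axis has risen steadily to 0.09 Nm. In the top view the slot is now turned along world x, matching the tool angle. The key is engaged and turning, so I'll continue clockwise.

>>> carry_out:
  travel:
    - [0,0,0]
    - [0,0,0]
    - [0,0,0]
    - [0,0,0]
    - [0,0,0]
    - [0,0,0]
    - [0,0,0]
    - [0,0,0]
    - [0,0,0]
  rot:
    - [0.06,-0.008,-0.086]
    - [0.12,-0.015,-0.173]
    - [0.18,-0.023,-0.259]
    - [0.24,-0.031,-0.346]
    - [0.3,-0.038,-0.432]
    - [0.36,-0.046,-0.518]
    - [0.42,-0.054,-0.605]
    - [0.42,-0.054,-0.605]
    - [0.42,-0.054,-0.605]

```text
time: 21.55
eef_pos: [0.5507, 0.0541, 0.2235]
tcp_rot: [0.96, 2.354, 0.206]
ft_force: [-5.7, -0.1, 10.6]
gripper_width: 0.19
grasp_force: 30.0
```

```bash
python3 st.py; cat > top.py <<'E'
from h import *
np.set_printoptions(linewidth=220)
t=cam('top')['frame']; r,c=168,249
print(t[r-6:r+8,c-9:c+11].max(2))
E
python3 top.py
```

```text
tip XL,YL,N mm [ 0.027   2.4635 -6.1557] tool y mm 1.978786500392126 ang -37.09068759699286 F XL,YL,N [ 1.4815 -0.8527 11.8629] Fy_tool 0.2182858740547653 Tz 0.06535022544035976 tilt err deg 0.049478515077492354 0.1896718945935859 21.55 [-0.1412  0.2155 -0.3072  2.424   1.6577  0.3715 -1.1874]
[[190 191 189 188 191 187 191 189 190 190 191 191 189 189 190 190 191 191 189 192]
 [192 190 192 192 190 190 189 186 180 178 177 173 179 185 190 191 188 193 189 190]
 [190 190 190 193 189 188 182 169 158 145 142 139 150 169 179 186 192 190 191 190]
 [187 192 190 191 188 180 164 138 116 111 100 100 107 131 154 176 187 190 192 192]
 [190 191 193 190 189 175 142 115 101 103 102  86  82  91 119 160 179 188 189 190]
 [190 191 189 189 184 159 127 112 120 126 122 101  78  78  93 135 170 184 191 192]
 [190 192 187 191 175 147 120 125 140 139 120 100  91  95  97 121 163 187 189 190]
 [177 185 191 185 167 132 115 134 141 133 112  95 104 114 118 126 162 182 191 191]
 [156 174 179 173 148 113 102 113 108 105  95  95 118 134 133 140 164 187 192 189]
 [132 156 163 145 122 102  93  92  89  87  85  92 113 132 143 152 172 186 190 193]
 [127 129 136 121 106 105 104 104 101  94  86  90 103 126 142 164 183 189 187 188]
 [132 119 111 114 119 131 136 136 127 118 110 100 101 114 138 164 185 191 191 187]
 [136 123 110 116 137 150 153 142 123 117 121 120 110 112 130 164 186 191 191 192]
 [122 114 108 115 134 149 142 120  90  89 108 126 128 117 141 169 185 189 195 191]]
```

>>> carry_out:
  travel:
    - [0,0,0]
    - [0,0,0]
    - [0,0,0]
    - [0,0,0]
  rot:
    - [0.057,-0.007,-0.082]
    - [0.114,-0.015,-0.164]
    - [0.142,-0.018,-0.205]
    - [0.142,-0.018,-0.205]

```text
time: 21.93
eef_pos: [0.5508, 0.0542, 0.2235]
tcp_rot: [1.256, 2.229, 0.304]
ft_force: [-4.4, -1.4, 9.7]
gripper_width: 0.191
grasp_force: 30.0
```

```bash
python3 st.py
```

```text
tip XL,YL,N mm [ 0.1472  2.5377 -6.151 ] tool y mm 1.692156600789686 ang -51.542523943212935 F XL,YL,N [ 2.1825 -1.9814 10.3587] Fy_tool 0.47913587080330977 Tz 0.2251728176559474 tilt err deg 0.029148886903734694 0.1913295307704715 21.9333 [-0.1231  0.217  -0.3287  2.4223  1.6514  0.3769 -1.4331]
```

>>> carry_out:
  travel:
    - [0,0,0]
    - [0,0,0]
    - [0,0,0]
  rot:
    - [0.04,-0.005,-0.057]
    - [0.06,-0.008,-0.086]
    - [0.06,-0.008,-0.086]

```text
time: 22.18
eef_pos: [0.5508, 0.0543, 0.2236]
tcp_rot: [1.374, 2.168, 0.344]
ft_force: [-4.0, -0.8, 8.9]
gripper_width: 0.19
grasp_force: 30.5
```

```bash
python3 st.py; python3 top.py
```

```text
tip XL,YL,N mm [ 0.1906  2.6976 -6.139 ] tool y mm 1.6068410241410667 ang -57.45056891182846 F XL,YL,N [ 1.9444 -1.2822  9.5608] Fy_tool 0.957223700666562 Tz 0.5749345079190941 tilt err deg 0.04907137333213893 0.1895585549123316 22.1833 [-0.1154  0.2176 -0.3378  2.4222  1.6522  0.3789 -1.5369]
[[111 109 103 116 142 170 185 187 190 189 191 188 191 189 193 189 193 193 190 190]
 [106 103 105 119 150 176 186 187 178 177 174 175 179 187 188 190 190 190 192 188]
 [101 103 106 125 155 174 177 169 152 144 137 141 151 165 177 187 192 189 190 191]
 [105 101 103 114 141 164 158 134 112 102  93  94 110 130 155 172 185 190 191 194]
 [102 102 101 107 126 145 132 107  91  91  90  89  83  89 118 157 182 188 190 192]
 [102 101 103 108 115 128 117 109 115 122 121 106  88  71  93 132 170 187 189 191]
 [104 102 109 113 111 109 112 129 142 144 133 113  92  82  85 121 163 185 191 191]
 [103 105 109 122 116 105 117 133 140 137 126 102  95 105 102 125 163 183 190 191]
 [105 104 108 118 109  99 104 115 116 112  97  88 100 124 129 140 165 187 189 191]
 [115 109 104 104  97  90  86  94  89  85  77  83 105 133 146 156 175 186 189 190]
 [111 107  97 101  94  89  99 104 103  98  89  83  96 127 151 171 186 192 190 192]
 [ 98  99  99  96  93  95 118 130 136 127 115 105 102 119 152 174 185 189 191 191]
 [ 90  94 103 107 104  94 110 135 139 137 130 120 108 117 147 175 188 191 191 190]
 [ 88  91 106 117 109  92  92 109 109 103 107 121 122 126 156 177 188 190 193 190]]
```

The torque climbed to 0.57 Nm, so the screw is on its stop. I'll relax the twist slightly and withdraw along the axis.

>>> carry_out:
  travel:
    - [0,0,0]
    - [0,0,0]
    - [-0.006,0.001,0.008]
    - [-0.012,0.0015,0.017]
    - [-0.018,0.002,0.026]
    - [-0.028,0.0035,0.041]
    - [-0.034,0.0045,0.055]
    - [-0.034,0.0045,0.065]
    - [-0.034,0.0045,0.065]
  rot:
    - [-0.04,0.005,0.06]
    - [-0.06,0.008,0.087]
    - [-0.06,0.008,0.087]
    - [-0.06,0.008,0.087]
    - [-0.06,0.008,0.087]
    - [-0.06,0.008,0.087]
    - [-0.06,0.008,0.087]
    - [-0.06,0.008,0.087]
    - [-0.06,0.008,0.087]

```text
time: 22.98
eef_pos: [0.5168, 0.0591, 0.2896]
tcp_rot: [1.252, 2.23, 0.305]
ft_force: [1.1, -0.1, -0.9]
gripper_width: 0.189
grasp_force: 29.9
```

```bash
python3 st.py; python3 - <<'E'
from h import *
np.set_printoptions(precision=1,suppress=True,linewidth=220)
# key-in-hand check: grip ends vs the grasp picture
a=cv2.resize(cv2.imread('pics/ins.png')[:,:,::-1],(160,120),interpolation=cv2.INTER_AREA).max(2).astype(int)
b=cam('wrist')['frame'][150:270,175:335].max(2).astype(int)
for c in (74,80,86): print(c,a[100:116,c],a[36:50,c]);print('  now',b[100:116,c],b[36:50,c])
for r in (48,60,90): print(r,a[r,60:102]);print('  now',b[r,60:102])
rel((.476,-.220,.25),down(190)); rel((.476,-.220,.25),down(130))
s=cam('scene')
E
```

```text
tip XL,YL,N mm [ 9.9823  3.195  67.6954] tool y mm 9.944204582512915 ang -51.35681640796817 F XL,YL,N [ 0.3713  0.0481 -1.419 ] Fy_tool 0.31688654107123254 Tz 0.057337287270360915 tilt err deg 0.12931101689209923 0.1892204765955703 22.9833 [-0.1351  0.0487 -0.331   2.3819  1.096   0.3835 -0.8851]
74 [ 38  37  40  39  35  38  40  43  69 102 130 151 161 163 163 162] [119 126 133 135 135 135 124 100  71  51  50  47  48  51]
  now [ 36  30  37  35  31  34  36  35  33  43  76 121 155 173 174 177] [115 130 138 136 138 138 126 101  71  53  47  51  52  50]
80 [ 38  32  32  37  40  33  38  51  75 101 116 122 131 143 153 162] [122 137 139 137 138 136 123  96  64  49  45  44  47  47]
  now [ 35  35  36  35  32  42  39  32  36  49  85 135 165 171 175 178] [128 138 143 142 140 138 128 101  67  47  47  46  50  42]
86 [ 36  36  38  36  35  36  39  56  83 105 114 116 117 118 122 134] [108 126 134 137 138 127 106  81  57  45  42  46  43  42]
  now [ 36  36  40  37  39  36  33  34  35  49  89 139 164 174 174 174] [126 123 134 139 137 139 128 103  66  46  49  45  43  44]
48 [136 138 138 138 138 134 116
[... 394 characters left out ...]
 42  43  38  39  38  42  43  41  40  38  37  41  36  41  48  76 111 130 137 140 140 140 147 158]
  now [137 136 140 136 128 108  73  53  38  46  47  45  41  42  40  38  43  41  45  42  39  38  39  38  36  39  43  37  38  33  36  37  40  68 112 146 152 145 146 144 144 144]
90 [73 57 40 34 33 36 35 34 36 42 39 39 40 39 40 44 41 37 36 37 40 37 37 38 39 38 38 40 38 35 37 37 38 34 36 30 26 30 28 38 56 75]
  now [80 60 42 37 36 35 38 34 37 36 35 37 37 36 35 31 33 34 38 38 36 36 39 33 37 33 38 35 33 40 35 40 37 38 36 35 30 25 26 38 55 74]
shift [-0.  -0.3 -0. ] rot [-0.3  0.6  1.2] q [-0.1  0.1 -0.3  2.4  1.1  0.4 -0.9]
shift [-0.  -0.3 -0. ] rot [0.  0.6 0.1] q [-0.1  0.1 -0.3  2.4  1.1  0.4 -0.9]
```

```bash
python3 - <<'E'
from h import *
np.set_printoptions(precision=4,suppress=True)
rel((.476,-.220,.25),down(190))
E
```

```text
shift [-0.0405 -0.2782 -0.0377] rot [-0.2942  0.577   1.1589] q [-0.135  0.052 -0.33   2.384  1.103  0.383 -0.892]
```

>>> carry_out:
  travel:
    - [-0.01,-0.025,0.01]
    - [-0.02,-0.05,0.01]
    - [-0.03,-0.075,0.01]
    - [-0.04,-0.1,0.01]
    - [-0.0405,-0.125,0]
    - [-0.0405,-0.15,0]
    - [-0.0405,-0.175,0]
    - [-0.0405,-0.2,0]
    - [-0.0405,-0.225,0]
    - [-0.0405,-0.25,0]
    - [-0.0405,-0.278,0]
    - [-0.0405,-0.278,-0.0377]
  rot:
    - [-0.025,0.049,0.098]
    - [-0.05,0.098,0.196]
    - [-0.075,0.147,0.295]
    - [-0.1,0.196,0.393]
    - [-0.125,0.245,0.492]
    - [-0.15,0.294,0.59]
    - [-0.175,0.343,0.688]
    - [-0.2,0.392,0.787]
    - [-0.225,0.441,0.885]
    - [-0.25,0.49,0.984]
    - [-0.275,0.539,1.082]
    - [-0.2942,0.577,1.1589]

```text
time: 24.08
eef_pos: [0.4795, -0.1284, 0.2769]
tcp_rot: [0.74, 2.718, 0.123]
ft_force: [0.5, -0.2, -1.4]
gripper_width: 0.19
grasp_force: 29.9
```

```bash
python3 - <<'E'
from h import *
np.set_printoptions(precision=4,suppress=True)
rel((.4762,-.2199,.125),down(190));s=arm.sense();print(s['eef_pos'],s['gripper_width'])
E
```

```text
shift [-0.0033 -0.0915 -0.1519] rot [-0.1166  0.3197  0.6997] q [ 0.276  0.08  -0.089  2.232 -0.11   0.505  1.316]
[ 0.4795 -0.1284  0.2769] 0.19017576798276442
```

>>> carry_out:
  travel:
    - [-0.003,-0.03,-0.01]
    - [-0.003,-0.06,-0.02]
    - [-0.003,-0.0915,-0.03]
    - [-0.003,-0.0915,-0.03]
    - [-0.003,-0.0915,-0.03]
    - [-0.003,-0.0915,-0.04]
    - [-0.003,-0.0915,-0.06]
    - [-0.003,-0.0915,-0.08]
    - [-0.003,-0.0915,-0.08]
    - [-0.003,-0.0915,-0.08]
  rot:
    - [-0.017,0.046,0.1]
    - [-0.033,0.091,0.2]
    - [-0.05,0.137,0.3]
    - [-0.067,0.183,0.4]
    - [-0.083,0.228,0.5]
    - [-0.1,0.274,0.6]
    - [-0.1166,0.3197,0.6997]
    - [-0.1166,0.3197,0.6997]
    - [-0.1166,0.3197,0.6997]
    - [-0.1166,0.3197,0.6997]

```text
time: 24.92
eef_pos: [0.4756, -0.219, 0.1955]
tcp_rot: [0.267, -3.127, -0.003]
ft_force: [0.6, -1.1, -2.0]
gripper_width: 0.191
grasp_force: 29.9
```

```bash
python3 - <<'E'
from h import *
np.set_printoptions(precision=4,suppress=True)
rel((.4762,-.2199,.125),down(190));s=arm.sense();print(s['eef_pos'],s['gripper_width'],s['time'])
E
```

```text
shift [ 0.0006 -0.0009 -0.0705] rot [-0.0014 -0.003   0.0044] q [ 0.402  0.349 -0.104  2.038  0.051  0.76   2.008]
[ 0.4756 -0.219   0.1955] 0.19063177415737786 24.9167
```

>>> carry_out:
  travel:
    - [0.0006,-0.0009,-0.035]
    - [0.0006,-0.0009,-0.065]
    - [0.0006,-0.0009,-0.07]
    - [0.0006,-0.0009,-0.08]
    - [0.0006,-0.0009,-0.09]
    - [0.0006,-0.0009,-0.09]
  rot:
    - [-0.0014,-0.003,0.0044]
    - [-0.0014,-0.003,0.0044]
    - [-0.0014,-0.003,0.0044]
    - [-0.0014,-0.003,0.0044]
    - [-0.0014,-0.003,0.0044]
    - [-0.0014,-0.003,0.0044]

```text
time: 25.42
eef_pos: [0.4773, -0.2201, 0.1068]
tcp_rot: [-0.274, 3.126, -0.001]
ft_force: [0.1, 0.5, -1.2]
gripper_width: 0.193
grasp_force: 29.9
```

>>> carry_out:
  travel:
    - [0,0,-0.01]
    - [0,0,-0.018]
    - [0,0,-0.025]
    - [0,0,-0.028]
    - [0,0,-0.028]
  rot:
    - [0,0,0]
    - [0,0,0]
    - [0,0,0]
    - [0,0,0]
    - [0,0,0]

```text
time: 25.83
eef_pos: [0.477, -0.2198, 0.0785]
tcp_rot: [-0.275, 3.126, -0.0]
ft_force: [-0.3, -0.8, -0.6]
gripper_width: 0.19
grasp_force: 29.9
```

Entered the hole freely. I'll ease down to touch.

>>> carry_out:
  travel:
    - [0,0,-0.002]
    - [0,0,-0.002]
    - [0,0,-0.002]
  rot:
    - [0,0,0]
    - [0,0,0]
    - [0,0,0]

```text
time: 26.08
eef_pos: [0.4774, -0.22, 0.0774]
tcp_rot: [-0.275, 3.125, -0.001]
ft_force: [-0.1, 0.8, -1.2]
gripper_width: 0.188
grasp_force: 29.9
```

>>> carry_out:
  travel:
    - [0,0,-0.0015]
    - [0,0,-0.0015]
    - [0,0,-0.0015]
  rot:
    - [0,0,0]
    - [0,0,0]
    - [0,0,0]

```text
time: 26.33
eef_pos: [0.4774, -0.22, 0.0758]
tcp_rot: [-0.275, 3.125, -0.001]
ft_force: [0.1, -0.9, -0.5]
gripper_width: 0.193
grasp_force: 29.9
```

>>> carry_out:
  travel:
    - [0,0,-0.002]
    - [0,0,-0.002]
    - [0,0,-0.002]
  rot:
    - [0,0,0]
    - [0,0,0]
    - [0,0,0]

```text
time: 26.58
eef_pos: [0.4776, -0.2205, 0.0741]
tcp_rot: [-0.274, 3.125, -0.002]
ft_force: [-0.9, -1.6, 4.6]
gripper_width: 0.191
grasp_force: 30.0
```

>>> carry_out:
  travel:
    - [0,0,0.001]
    - [0,0,0.001]
    - [0,0,0.001]
    - [0,0,0.001]
    - [0,0,0.001]
    - [0,0,0.001]
    - [0,0,0.001]
    - [0,0,0.001]
    - [0,0,0.001]
    - [0,0,0.001]
  rot:
    - [0,0,0]
    - [0,0,0]
    - [0,0,0]
    - [0,0,0]
    - [0,0,0]
    - [0,0,0]
    - [0,0,0]
    - [0,0,0]
    - [0,0,0]
    - [0,0,0]
  claw: 1

```text
time: 27.42
eef_pos: [0.4773, -0.22, 0.0747]
tcp_rot: [-0.275, 3.125, -0.001]
ft_force: [-0.7, -0.2, -1.2]
gripper_width: 0.857
grasp_force: 0.0
```

>>> carry_out:
  travel:
    - [0,0,0.02]
    - [0,0,0.05]
    - [0,0,0.09]
    - [0,0,0.09]
    - [0,0,0.09]
    - [0,0,0.09]
  rot:
    - [0,0,0]
    - [0,0,0]
    - [0,0,0]
    - [0,0,0]
    - [0,0,0]
    - [0,0,0]

```text
time: 27.92
eef_pos: [0.4771, -0.2199, 0.1646]
tcp_rot: [-0.275, 3.125, -0.001]
ft_force: [-1.1, 0.8, 0.0]
gripper_width: 1.0
grasp_force: 0.0
```

```bash
python3 - <<'E'
from h import *
np.set_printoptions(precision=4,suppress=True,linewidth=220)
c=cam('wrist');g=c['frame'].max(2);s=arm.sense();print(s['eef_pos'],s['ft_force'],s['gripper_width'])
print(proj(ld('wrist'),[(.4747,-.2195,.118),(.4747,-.2195,.066)]))
m=(g<75).astype(np.uint8);m[:,:200]=0;m[:,310:]=0
n,l,st,ce=cv2.connectedComponentsWithStats(m)
for i in range(1,n):
  if st[i,4]>60: print(st[i],ce[i])
t=cam('top')['frame'];r,q=168,249
print(t[r-6:r+8,q-9:q+11].max(2))
# scene: compare the key with the first scene picture
S0=cv2.resize(cv2.imread('pics/s0.png'),(512,384),interpolation=cv2.INTER_AREA);S1=cam('scene')['frame'][:,:,::-1]
f=lambda I:[(st[i],np.round(ce[i],1)) for st,ce,n in [(lambda o:(o[2],o[3],o[0]))(cv2.connectedComponentsWithStats((I[195:245,160:200].max(2)<50).astype(np.uint8)))] for i in range(1,n) if st[i,4]>20]
print(f(S0),f(S1))
E
```

```text
[ 0.4767 -0.2198  0.164 ] [0.0823 0.5127 0.6775] 1.0034034423345786
[[255.1273 195.5667]
 [255.2822 182.1411]]
[246 172  17  12 169] [254.1124 177.3609]
[245 186  19  25 324] [255.2901 200.7037]
[200 273 110  10 678] [264.6018 276.5737]
[ 200  357  110   27 2791] [255.5697 370.7875]
[[191 190 190 191 190 194 186 192 190 189 190 189 191 189 190 192 186 192 190 191]
 [192 191 191 194 190 190 188 188 183 178 178 177 180 187 190 192 193 193 191 191]
 [193 192 193 189 192 190 184 172 156 145 139 135 153 168 179 186 190 192 191 190]
 [193 190 191 193 191 182 163 138 118 104  98 100 110 127 153 174 187 190 192 190]
 [189 191 189 189 190 173 144 108  97  94  95  86  84  92 116 159 182 188 193 193]
 [192 194 193 193 181 162 124 111 114 127 127 110  88  74  97 134 171 188 189 193]
 [190 192 190 189 177 154 126 129 140 150 139 119  90  85  86 121 165 185 191 193]
 [190 193 193 190 180 152 144 149 152 143 124 103  94  98 109 125 163 187 192 191]
 [191 189 190 189 182 163 155 151 140 122 102 100 110 128 133 139 169 189 191 192]
 [192 193 191 190 188 176 164 148 127 105 101 116 133 149 148 159 175 187 190 192]
 [192 189 192 193 188 186 170 151 118 103 123 140 154 159 165 171 185 189 192 194]
 [192 189 192 191 193 190 182 165 146 140 153 159 169 171 179 185 186 189 191 191]
 [190 190 191 191 191 189 188 184 176 170 171 173 178 184 186 187 189 192 190 192]
 [192 192 190 191 192 191 189 189 187 185 184 185 188 187 192 192 192 190 194 189]]
[(array([ 13,  16,  10,  17, 123], dtype=int32), array([17.6, 23.9])), (array([ 19,  35,  17,  15, 103], dtype=int32), array([28. , 43.8]))] [(array([ 13,  16,  10,  17, 133], dtype=int32), array([17.7, 23.9])), (array([29, 38,  7, 11, 23], dtype=int32), array([32.2, 42.8]))]
```

The key stands exactly where it started, with the same blob box in the scene view. The slot has turned about 70° to its stop and the screw head's position is unchanged, so the door is still shut. The gripper is clear, so I'm handing in.

```bash
python3 -c "
from plant import arm
print(arm.sign_off())"
```

```text
the job is handed in; nothing more can be done
None
```

I shut the door on its catch, turned the screw clockwise to its stop, stood the key back in the grey holder with nothing touching it, and handed the job in at about 28 s; the sign-off gave no verdict, and I did not check the oil bottle, tape roll and core at the end, though no move went near them.

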